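# Charge the ball feeder and hold its plunger drawn

## Task

Empty all six steel balls from the copper cup into the feeder's yellow hopper and stand the cup upright back on the bench, leaving the plunger down until then. Then draw the feeder's plunger straight up by its black knob until the whole yellow ring on its rod is out of the guide, never so far that the red ring shows, and finish while holding it there: still and hanging freely in the bore, not wedged against it. Leave the other things on the bench where they are.

Things in the scene. Friction and masses are not known exactly. Their poses are not given: they have to be found in the camera images.
- feeder: ball feeder bolted to the bench: green base plate 120 x 240 x 12 mm (long side along its own y) carrying a yellow round hopper and a bored aluminium guide block side by side. It does not move. Origin: underside of the plate, about its middle; z up; its +y axis points from the hopper towards the guide block. It may stand left or right, turned up to about 25 degrees
- hopper_mouth (a point): centre of the mouth of the yellow hopper, at the height of its rim (67 mm above the bench). Hopper: open round funnel-shaped bowl, 120 mm outer diameter at the rim narrowing to 68 mm at its foot, wall 4 mm, inside depth 50 mm. It is 125 mm from the guide's bore, on the feeder's -y side
- guide_mouth (a point): centre of the mouth of the bore, on the flat top of the aluminium guide block (102 mm above the bench). Block 60 x 60 mm, 90 mm tall; the bore is upright, 21.5 mm wide, 80 mm deep with a closed bottom. z up
- plunger: steel plunger standing loose in the bore: rod 20 mm diameter (1.5 mm play), 95 mm long, topped by a black round knob; 130 mm overall, 0.15 to 0.4 kg. Origin: centre of the rod's foot, z up. At the start the foot is on the bore's bottom, 80 mm below the guide's mouth, and the knob's underside 15 mm above the guide. No spring: only weight and light rubbing resist; it drops back if let go
- plunger_knob (a point): middle of the black knob (30 mm diameter, 35 mm tall), the point to grip, 112.5 mm above the plunger's foot. Painted on the rod, hidden in the bore at the start: a yellow ring 45 to 55 mm above its foot and a red ring 18 to 30 mm above its foot. So yellow is wholly out when the plunger is lifted 35 mm, and red starts to show at 50 mm
- cup: copper-coloured round open cup, 68 mm tall, 48 mm outer diameter at the foot widening evenly to 68 mm at the rim, wall 3 mm, floor 4 mm thick, empty weight about 0.12 kg; holds six balls at the start (they fill it to about half). Origin: centre of its underside, z up
- cup_rim (a point): centre of the cup's mouth, 68 mm above its underside
- ball0: steel ball, 16 mm diameter, 17 g, polished: slippery and rolls freely; in the cup at the start. Origin at its centre
- ball1: steel ball, 16 mm diameter, 17 g, polished: slippery and rolls freely; in the cup at the start. Origin at its centre
- ball2: steel ball, 16 mm diameter, 17 g, polished: slippery and rolls freely; in the cup at the start. Origin at its centre
- ball3: steel ball, 16 mm diameter, 17 g, polished: slippery and rolls freely; in the cup at the start. Origin at its centre
- ball4: steel ball, 16 mm diameter, 17 g, polished: slippery and rolls freely; in the cup at the start. Origin at its centre
- ball5: steel ball, 16 mm diameter, 17 g, polished: slippery and rolls freely; in the cup at the start. Origin at its centre
- oil_can: bystander: a small red can with a steel cap, 44 mm diameter, 60 mm tall, standing between the feeder and the cup; to be left where it is. Origin: centre of its underside
- hammer: bystander: a hammer lying near the far edge of the bench; to be left where it is. Origin: on the bench under it
- wrench: bystander: a wrench lying just in front of the robot; to be left where it is. Origin: on the bench under it
- driver: bystander: a screwdriver lying near the far edge of the bench; to be left where it is. Origin: on the bench under it
- dowel: bystander: a wooden dowel, 28 mm diameter, 260 mm long, lying far to the left; to be left where it is. Origin: underside at its middle
- stock: bystander: a flat steel block, 90 x 50 x 30 mm, far to the right; to be left where it is. Origin: centre of its underside
Things that resemble listed ones, but are neither listed nor needed, are in the scene too. Several things have the shape of the cup; the one meant has the colours described above.

How it is judged:
On the way, in this order (a step that is already met when the one before it is completed fails the run):
1. all six balls are in the hopper, the plunger still down (horizontal distance between each of ball0, ball1, ball2, ball3, ball4, ball5 and hopper_mouth below 0.052 m and z of ball0 in the frame of hopper_mouth between -0.06 and 0.004 m and z of ball1 in the frame of hopper_mouth between -0.06 and 0.004 m and z of ball2 in the frame of hopper_mouth between -0.06 and 0.004 m and z of ball3 in the frame of hopper_mouth between -0.06 and 0.004 m and z of ball4 in the frame of hopper_mouth between -0.06 and 0.004 m and z of ball5 in the frame of hopper_mouth between -0.06 and 0.004 m and z of plunger in the frame of guide_mouth below -0.07 m), for 0.2 s.
2. the cup stands upright on the bench, let go, the plunger still down (angle between cup's own z axis and vertical below 0.08 rad and height (world z) of cup below 0.006 m and contact force between cup and the fingers below 0.05 N and linear speed of cup below 0.02 m/s and z of plunger in the frame of guide_mouth below -0.07 m), for 0.2 s.
3. the plunger is held drawn with the yellow ring out and the red ring hidden (z of plunger in the frame of guide_mouth between -0.046 and -0.029 m and horizontal distance between plunger and guide_mouth below 0.004 m and angle between plunger's own z axis and vertical below 0.06 rad and contact force between the fingers and plunger above 3 N), for 0.2 s.
At the end, for the whole second after the job is handed in: All six balls lie in the hopper; the cup stands upright (within 0.08 rad) on the bench, untouched; the gripper holds the plunger (over 3 N) lifted 34 to 51 mm from its lowest position, within 4 mm of the bore's axis and 0.06 rad of upright, still, and pressing on the guide with less than 12 N (all of step 3 and horizontal distance between each of ball0, ball1, ball2, ball3, ball4, ball5 and hopper_mouth below 0.052 m and z of ball0 in the frame of hopper_mouth between -0.06 and 0.004 m and z of ball1 in the frame of hopper_mouth between -0.06 and 0.004 m and z of ball2 in the frame of hopper_mouth between -0.06 and 0.004 m and z of ball3 in the frame of hopper_mouth between -0.06 and 0.004 m and z of ball4 in the frame of hopper_mouth between -0.06 and 0.004 m and z of ball5 in the frame of hopper_mouth between -0.06 and 0.004 m and angle between cup's own z axis and vertical below 0.08 rad and height (world z) of cup below 0.006 m and contact force between cup and the fingers below 0.05 N and linear speed of cup below 0.02 m/s and contact force between plunger and feeder below 12 N and linear speed of plunger below 0.01 m/s); the arm keeps its last pose, push and grip.
It fails at once if the plunger is drawn so far that the red ring shows (lifted more than 52 mm) (z of plunger in the frame of guide_mouth above -0.028 m).
It fails at once if a bystander is moved more than 30 mm (distance of any of oil_can, hammer, wrench, driver, dowel, stock from where it was at the start of the episode above 0.03 m).
It also fails if it takes over 72 s, if anything falls off the work surface, if the arm or the gripper's body presses on something with over 40 N, if the wrist force passes 120 N, or if a joint passes its speed limit or range.

## Robot

A 6-joint arm with a two-finger parallel gripper is mounted at the origin on the work surface. World frame = base frame: x ahead of the robot, y to its left, z up, the work surface at z = 0. Lengths are in m, angles in rad, forces in N, time in s.
With the tool pointing down it reaches from about 0.35 to 0.775 m from the base axis. Payload 5.5 kg.
Tool frame: the origin (TCP) lies on the centre line of the jaws, within the pads' length; the fingertips stand 8 mm ahead of it and the grasp point (between the pads) lies 11 mm behind it; z points along the fingers, y is the direction in which the jaws open and shut (so a half turn about z gives the same grasp; the last joint's range is limited). The gripper opens to 85 mm and grips with 20 to 120 N. Pads are 22 mm wide; open, the fingers measure 114 mm over their backs; the gripper's body (76 mm by 85 mm) begins 54 mm behind the grasp point. The pads swing forward as they close: fully open they stand 13 mm farther back than shut.
Start: joints at [-0.14, 0.313, 0.046, 1.304, 0, 1.431], TCP at [0.575, -0, 0.239] pointing down, gripper open.
Joint ranges: [-2.76, 2.76], [-0.86, 1.69], [-1.03, 1.26], [-2.2, 2.34], [-1.47, 1.5], [-3.14, 3.14]. Speed limits (rad/s): [2.57, 2.57, 3.14, 3.14, 3.14, 3.14].

## Interface

Orientations are given as a unit quaternion [w, x, y, z].
In Python, from workcell import env gives the robot as it stands. The module is installed in compiled form; this text tells all that it offers.
- The arm moves only by the tool play_rows, never from a script. Its argument "steps" is a list of rows, each an object with "claw": the closure in counts, from 0 (fully open) to 255 (shut); "dp": the shift along the tool's x, y, z in m, a list of three; "angular": the turn, a rotation vector about the tool's x, y, z in degrees, a list of three. In form: [{"claw": claw, "dp": [dx, dy, dz], "angular": [wx, wy, wz]}, ...]. A call has exactly 8 rows; each row shifts and turns the commanded pose from where the row before left it, along the tool's axes as they then stand; what a row does not reach is not made up. A row lasts 1/12 s, in which the tool goes at most 41.7 mm and 7.16 degrees, less where a joint would pass 70% of its speed; a pose out of reach is approached as far as the arm can. A call is refused whole if a number of a shift passes 0.0417 or a number of a turn 7.16, either way. A call with a gripper value outside its range is refused whole. The fingers move at their own pace and stop on an object; "force" is the grip in N (left out, the last holds). Time passes only in rows, so rows that do not move let the fingers close, or fill a call up. It gives the time, the measured TCP pose, the force and the opening at its end, in the units of the state.
- env.get_state(): the state, without advancing time (a new reading comes with each control period).
- env.read_camera(name): name is "scene" or "side" or "wrist"; returns (picture, depth): 400x640x3 uint8, red, green, blue; 400x640 float32, m along the optical axis (not along the pixel's ray), 0 where there is no reading.
- env.calibration(name): a dict with "fx", "fy", "cx", "cy" (pixels), "k1" (the pictures are not rectified: a ray, as slopes to the right and down, at radius r is drawn at 1 + k1 r^2 times it, then the intrinsics apply), "world_from_camera" (4x4, takes a point from camera to world coordinates); the wrist camera has in their place "hand_eye" (4x4, takes a point from camera to tool coordinates, whose origin is the TCP and whose axes are the flange's). Camera axes: x right, y down, z forward; pixel columns grow to the right and rows downward; lengths in m; the calibration is good to about 2 mm. A picture is of the moment at which its call begins: read the wrist's pose just before it. calibration takes no time and is no camera call.
- env.hand_in(): hands the job in, once; it reports no verdict.
The state is a dict: "clock": time; "joint_pos": joint angles; "qvel": joint speeds; "tau": joint torques, N m; "tcp_pos": TCP position; "orientation": TCP orientation; "wrist_force": force on the tool from outside, world axes, zero at the start; "ft_torque": the same for the moment, N m; "finger_gap": finger opening in m.
Only numpy, scipy, OpenCV 4.12 (cv2) and the standard library are available. Lean on these libraries where they do the work, as an engineer would, in place of code of your own. Each camera call takes 0.05 s, during which the arm holds its last target. There are 200 camera calls.

## Working session

There is one attempt and no reset: what is moved stays moved. The work goes in short steps, Python scripts to look and compute and a tool call to move; the robot and the scene stay as the last step left them, time stands still between calls to the robot, and variables do not carry over. Pictures are saved under pics/ and viewed, about 8 in all and at most 12, crops included, and the job is handed in when it is done.

Besides the shell and the picture viewer there is one more tool, called after "Emit:" in YAML: its name, and indented under it one key for each argument. play_rows: Moves the arm, as the interface text tells. Its arguments: {"type":"object","properties":{"steps":{"type":"array","items":{"type":"object","properties":{"claw":{"type":"number"},"dp":{"type":"array","items":{"type":"number"}},"angular":{"type":"array","items":{"type":"number"}}}}},"force":{"type":"number"}},"required":["steps"]}

```bash
mkdir -p pics
cat > h.py <<'E'
import numpy as np, cv2
from workcell import env
from scipy.spatial.transform import Rotation as R
def Tw(name,s=None):
    c=env.calibration(name)
    if name!="wrist": return c,np.array(c["world_from_camera"])
    s=s or env.get_state(); q=s["orientation"]
    T=np.eye(4);T[:3,:3]=R.from_quat([q[1],q[2],q[3],q[0]]).as_matrix();T[:3,3]=s["tcp_pos"]
    return c,T@np.array(c["hand_eye"])
def grab(name):
    s=env.get_state(); im,d=env.read_camera(name); c,T=Tw(name,s)
    np.savez(name+".npz",im=im,d=d,T=T,K=[c[k] for k in("fx","fy","cx","cy","k1")])
    return im,d
def cloud(name):
    z=np.load(name+".npz");fx,fy,cx,cy,k1=z["K"];d=z["d"]
    v,u=np.mgrid[:400,:640].astype(float)
    a=(u-cx)/fx;b=(v-cy)/fy;x,y=a.copy(),b.copy()
    for _ in range(8):
        f=1+k1*(x*x+y*y);x,y=a/f,b/f
    P=np.stack([x*d,y*d,d],-1)@z["T"][:3,:3].T+z["T"][:3,3]
    P[d==0]=np.nan
    return P,z["im"]
E
python3 - <<'E'
from h import *
for n in("scene","side"):
    im,d=grab(n);cv2.imwrite(f"pics/{n}0.png",im[...,::-1])
    c,T=Tw(n);print(n,T.round(3).tolist(),c["fx"])
print(Tw("wrist")[0]); print(env.get_state())
E
```

```text
scene [[0.356, 0.563, -0.746, 1.615], [0.934, -0.231, 0.272, -0.401], [-0.019, -0.794, -0.608, 0.96], [0.0, 0.0, 0.0, 1.0]] 519.9993186895947
side [[-0.976, -0.156, 0.15, 0.296], [-0.216, 0.678, -0.702, 1.195], [0.008, -0.718, -0.696, 1.277], [0.0, 0.0, 0.0, 1.0]] 480.4736784011576
{'fx': 319.3376584608138, 'fy': 319.3376584608138, 'cx': 319.43844564345164, 'cy': 204.87549160752502, 'k1': -0.029229673620743225, 'hand_eye': array([[-1.83630656e-05, -9.58709543e-01, -2.84387080e-01,
         7.20903224e-02],
       [ 9.99999793e-01, -2.00673667e-04,  6.11928988e-04,
         2.90600721e-04],
       [-6.43731158e-04, -2.84387010e-01,  9.58709348e-01,
        -1.34866441e-01],
       [ 0.00000000e+00,  0.00000000e+00,  0.00000000e+00,
         1.00000000e+00]])}
{'clock': 0.1, 'joint_pos': array([-1.39628091e-01,  3.13934707e-01,  4.50614372e-02,  1.30357536e+00,
        2.33320585e-06,  1.43122829e+00]), 'qvel': array([ 0.00023893, -0.00179741,  0.00165501,  0.00034316, -0.00041156,
       -0.00069662]), 'tau': array([ 3.58776997e-03, -4.81727242e+01,  2.99244744e+01,  1.27543980e-02,
       -1.12281841e-04,  1.60051752e-05]), 'tcp_pos': array([5.74553564e-01, 3.76508004e-05, 2.38479925e-01]), 'orientation': array([-6.60482692e-04,  7.07127773e-01,  7.07085306e-01, -4.96277915e-04]), 'wrist_force': array([ 0.01593179, -0.40728492,  0.2018908 ]), 'ft_torque': array([0.00292313, 0.0097267 , 0.02225878]), 'finger_gap': 0.08557729860686042}
```

View pics/scene0.png

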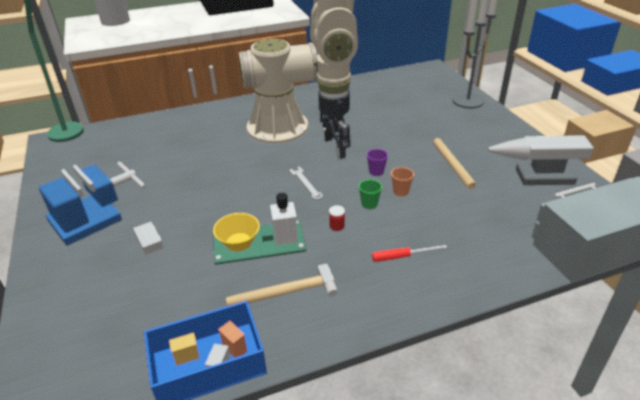

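The scene view shows three cup shapes: purple (377,162), green (370,194) and copper-brown (402,181). The copper one fits the description. The hopper is at (237,232), the guide and knob at (283,215), and the can at (337,218). I'll measure these and confirm the cup in a crop.

Run:
```python
from h import *
for n in("scene","side"):
    P,im=cloud(n); hsv=cv2.cvtColor(im,cv2.COLOR_RGB2HSV).astype(int); h,s,v=hsv[...,0],hsv[...,1],hsv[...,2]
    box=(P[...,0]>0.25)&(P[...,0]<0.95)&(abs(P[...,1])<.5)&(P[...,2]>0.006)&(P[...,2]<.2)
    for nm,m in dict(copper=(h<14)&(s>90)&(h>5)&(P[...,2]>.02),yellow=(h>18)&(h<32)&(s>150),green=(h>55)&(h<85)&(s>90),purple=(h>130)&(h<160)&(s>80),red=((h<5)|(h>174))&(s>150)&(P[...,2]>.02),top=(abs(P[...,2]-.102)<.005)&(s<60),high=(P[...,2]>.118)&(v<70)).items():
        m=(m&box).astype(np.uint8); k,L,st,c=cv2.connectedComponentsWithStats(m)
        for i in range(1,k):
            if st[i,4]<12: continue
            q=P[L==i]; lo,hi=np.percentile(q,2,0),np.percentile(q,98,0)
            z=hi[2]; t=q[q[:,2]>z-.006]
            print(n,nm,st[i].tolist(),lo.round(3),hi.round(3),"top mid",((t.min(0)+t.max(0))/2).round(3))
im=cv2.imread("pics/scene0.png")[140:260,200:430]
im2=cv2.imread("pics/side0.png")
a=cv2.resize(im,(800,417),interpolation=cv2.INTER_CUBIC);cv2.imwrite("pics/crop.png",a)
```

```text
scene copper [391, 168, 23, 25, 421] [0.484 0.202 0.022] [0.549 0.263 0.071] top mid [0.517 0.232 0.069]
scene copper [219, 322, 26, 34, 525] [ 0.866 -0.381  0.024] [ 0.918 -0.342  0.069] top mid [ 0.89  -0.362  0.067]
scene yellow [214, 214, 44, 36, 1176] [ 0.513 -0.327  0.017] [ 0.622 -0.226  0.07 ] top mid [ 0.569 -0.277  0.069]
scene green [359, 180, 23, 29, 505] [0.503 0.089 0.009] [0.568 0.15  0.071] top mid [0.538 0.119 0.07 ]
scene green [298, 225, 5, 17, 47] [ 0.561 -0.122  0.01 ] [ 0.623 -0.106  0.017] top mid [ 0.593 -0.113  0.014]
scene green [215, 226, 86, 37, 1082] [ 0.538 -0.337  0.009] [ 0.648 -0.141  0.035] top mid [ 0.581 -0.202  0.033]
scene purple [367, 149, 21, 26, 424] [0.361 0.178 0.011] [0.426 0.239 0.072] top mid [0.394 0.208 0.07 ]
scene red [330, 216, 14, 12, 124] [ 0.598 -0.025  0.021] [0.616 0.008 0.052] top mid [ 0.607 -0.01   0.049]
scene red [373, 248, 37, 11, 213] [0.753 0.031 0.02 ] [0.777 0.123 0.029] top mid [0.766 0.077 0.027]
scene top [270, 202, 26, 20, 307] [ 0.56  -0.184  0.097] [ 0.623 -0.124  0.107] top mid [ 0.592 -0.154  0.104]
scene top [
[... 776 characters left out ...]
0, 25, 360] [0.507 0.092 0.01 ] [0.565 0.157 0.071] top mid [0.535 0.125 0.07 ]
side purple [350, 243, 20, 26, 396] [0.366 0.181 0.009] [0.422 0.245 0.07 ] top mid [0.393 0.212 0.069]
side red [310, 200, 11, 9, 77] [0.571 0.002 0.021] [0.609 0.023 0.055] top mid [0.587 0.012 0.055]
side red [257, 204, 16, 20, 89] [0.744 0.039 0.02 ] [0.771 0.128 0.03 ] top mid [0.757 0.087 0.028]
side top [315, 156, 20, 15, 117] [ 0.559 -0.177  0.097] [ 0.618 -0.116  0.106] top mid [ 0.589 -0.144  0.103]
side top [192, 280, 8, 12, 21] [0.837 0.458 0.097] [0.841 0.499 0.107] top mid [0.838 0.48  0.105]
side high [322, 150, 7, 12, 72] [ 0.576 -0.163  0.121] [ 0.6   -0.134  0.155] top mid [ 0.589 -0.149  0.153]
```

View pics/crop.png

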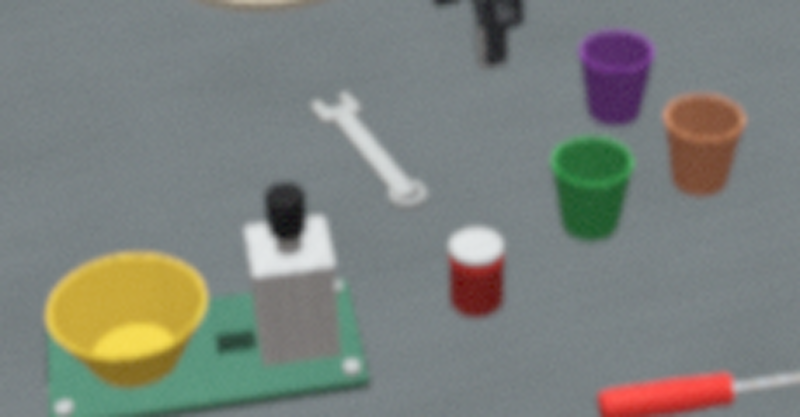

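View pics/side0.png

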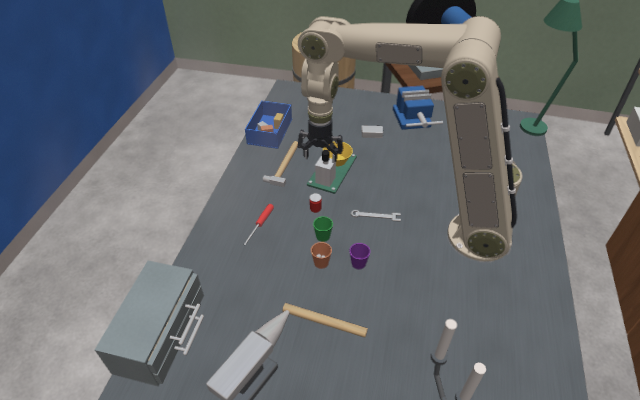

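The crop confirms that the copper cup, at (402,181) in the scene view, is the brown one. The others are clearly purple and green. The side view shows balls in the copper cup at (321,256).

The purple cup blocks a low sideways grasp. I'll first move the copper cup outward with a top grasp, then regrasp it sideways so it can be poured by rolling the wrist. I'll check that space and write a row planner.

```bash
cat >> h.py <<'E'
from scipy.linalg import logm
def Rt(az,p,roll=0):
    """tool pointing azimuth az, p deg below horizontal, y horizontal(left), x up; then roll about z"""
    a,b=np.radians([az,p]); z=np.array([np.cos(a)*np.cos(b),np.sin(a)*np.cos(b),-np.sin(b)]); y=np.array([-np.sin(a),np.cos(a),0]); 
    return np.stack([np.cross(y,z),y,z],1)@R.from_euler('z',roll,degrees=True).as_matrix()
def plan(pos,Rm,n=8,start=None):
    s=env.get_state();q=s["orientation"]
    A=np.eye(4);A[:3,:3]=R.from_quat([q[1],q[2],q[3],q[0]]).as_matrix();A[:3,3]=s["tcp_pos"]
    if start is not None:A[:3,3],A[:3,:3]=start
    B=np.eye(4);B[:3,:3]=Rm;B[:3,3]=pos
    L=np.real(logm(np.linalg.inv(A)@B))/n
    print("n",n,"dp",L[:3,3].round(4).tolist(),"ang",np.degrees([L[2,1],L[0,2],L[1,0]]).round(2).tolist())
def st():
    s=env.get_state();print(round(s["clock"],2),s["tcp_pos"].round(4),"q",s["orientation"].round(3),"j",s["joint_pos"].round(2),"F",s["wrist_force"].round(1),"gap",round(s["finger_gap"],4))
E
python3 - <<'E'
from h import *
P,im=cloud("scene")
for u,v in [(303,170),(320,194),(437,142),(470,183),(446,246),(412,251),(333,275),(230,300)]: print((u,v),P[v,u].round(3))
s=env.get_state();q=s["orientation"];R0=R.from_quat([q[1],q[2],q[3],q[0]]).as_matrix()
plan([.5165,.234,.14],R0,8)
E
```

```text
(303, 170) [ 0.3   -0.005  0.004]
(320, 194) [0.444 0.001 0.008]
(437, 142) [0.34  0.46  0.021]
(470, 183) [0.587 0.427 0.027]
(446, 246) [0.784 0.228 0.012]
(412, 251) [0.774 0.133 0.019]
(333, 275) [ 0.762 -0.081  0.002]
(230, 300) [ 0.764 -0.341  0.022]
n 8 dp [0.0292, -0.0072, 0.0123] ang [-0.0, -0.0, 0.0]
```

Emit:
play_rows:
  steps:
    - {"claw":0,"dp":[0.0292,-0.0072,0.012],"angular":[0,0,0]}
    - {"claw":0,"dp":[0.0292,-0.0072,0.012],"angular":[0,0,0]}
    - {"claw":0,"dp":[0.0292,-0.0072,0.012],"angular":[0,0,0]}
    - {"claw":0,"dp":[0.0292,-0.0072,0.012],"angular":[0,0,0]}
    - {"claw":0,"dp":[0.0292,-0.0072,0.012],"angular":[0,0,0]}
    - {"claw":0,"dp":[0.0292,-0.0072,0.012],"angular":[0,0,0]}
    - {"claw":0,"dp":[0.0292,-0.0072,0.012],"angular":[0,0,0]}
    - {"claw":0,"dp":[0.0292,-0.0072,0.012],"angular":[0,0,0]}
  force: 40

```text
clock: 0.77
tcp_pos: [0.5166, 0.2348, 0.1424]
orientation: [-0.0, 0.707, 0.707, -0.0]
wrist_force: [0.3, -0.5, -0.0]
finger_gap: 0.0854
```

Run:
```python
from h import *
st();im,d=grab("wrist");cv2.imwrite("pics/w1.png",im[...,::-1]);st()
P,_=cloud("wrist");hsv=cv2.cvtColor(im,cv2.COLOR_RGB2HSV);h,s=hsv[...,0],hsv[...,1]
m=(h<16)&(s>80)&(P[...,2]>.06)&(P[...,2]<.08);q=P[m];print(m.sum(),np.percentile(q,[1,99],axis=0).round(4),((np.percentile(q,1,0)+np.percentile(q,99,0))/2).round(4))
```

```text
0.77 [0.5166 0.2348 0.1424] q [-0.     0.707  0.707 -0.   ] j [ 0.29  0.35 -0.15  1.08 -0.    1.86] F [ 0.3 -0.5 -0. ] gap 0.0854
0.82 [0.5137 0.239  0.1398] q [-0.003  0.706  0.709 -0.001] j [ 0.29  0.35 -0.15  1.07  0.    1.86] F [-0.5  3.  -0.3] gap 0.0858
1926 [[0.4848 0.2032 0.0602]
 [0.5498 0.2687 0.0694]] [0.5173 0.236  0.0648]
```

View pics/w1.png

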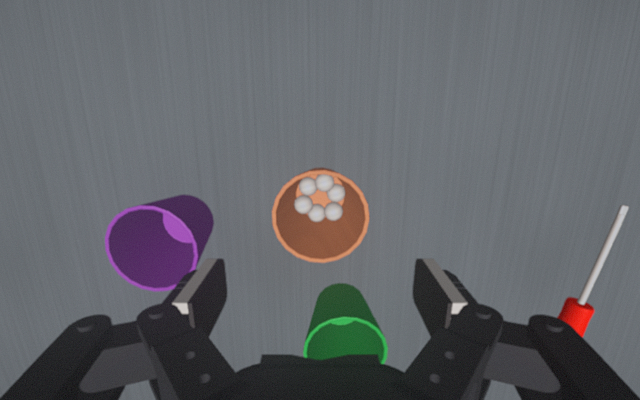

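The wrist view shows the copper cup centred at (321,215) with six balls on its floor, and clear space on both sides for the jaws.

Emit:
play_rows:
  steps:
    - {"claw":0,"dp":[0.0,0.0,0.02],"angular":[0,0,0]}
    - {"claw":0,"dp":[0.001,0,0.02],"angular":[0,0,0]}
    - {"claw":0,"dp":[0.001,0,0.02],"angular":[0,0,0]}
    - {"claw":0,"dp":[0,0,0.02],"angular":[0,0,0]}
    - {"claw":0,"dp":[0,0,0.02],"angular":[0,0,0]}
    - {"claw":0,"dp":[0,0,0],"angular":[0,0,0]}
    - {"claw":255,"dp":[0,0,0],"angular":[0,0,0]}
    - {"claw":255,"dp":[0,0,0],"angular":[0,0,0]}
  force: 40

```text
clock: 1.48
tcp_pos: [0.5175, 0.2356, 0.0442]
orientation: [-0.0, 0.707, 0.707, 0.0]
wrist_force: [-0.4, -0.3, -0.8]
finger_gap: 0.0662
```

Emit:
play_rows:
  steps:
    - {"claw":255,"dp":[0,0,0],"angular":[0,0,0]}
    - {"claw":255,"dp":[0,0,0],"angular":[0,0,0]}
    - {"claw":255,"dp":[0,0,0],"angular":[0,0,0]}
    - {"claw":255,"dp":[0,0,0],"angular":[0,0,0]}
    - {"claw":255,"dp":[0,0,-0.005],"angular":[0,0,0]}
    - {"claw":255,"dp":[0,0,-0.005],"angular":[0,0,0]}
    - {"claw":255,"dp":[0,0,-0.005],"angular":[0,0,0]}
    - {"claw":255,"dp":[0,0,-0.005],"angular":[0,0,0]}

```text
clock: 2.15
tcp_pos: [0.5175, 0.2356, 0.064]
orientation: [0.0, 0.707, 0.707, 0.0]
wrist_force: [0.4, 0.0, -1.8]
finger_gap: 0.0662
```

Run:
```python
from h import *
st();s=env.get_state();q=s["orientation"];R0=R.from_quat([q[1],q[2],q[3],q[0]]).as_matrix()
p=s["tcp_pos"]
plan([.62,.282,p[2]],R0,8)
```

```text
2.15 [0.5175 0.2356 0.064 ] q [0.    0.707 0.707 0.   ] j [ 0.29  0.41 -0.26  0.9  -0.    1.86] F [ 0.4  0.  -1.8] gap 0.0662
n 8 dp [0.0058, 0.0128, 0.0] ang [0.0, 0.0, 0.0]
```

Emit:
play_rows:
  steps:
    - {"claw":255,"dp":[0.006,0.013,0],"angular":[0,0,0]}
    - {"claw":255,"dp":[0.006,0.013,0],"angular":[0,0,0]}
    - {"claw":255,"dp":[0.006,0.013,0],"angular":[0,0,0]}
    - {"claw":255,"dp":[0.006,0.013,0],"angular":[0,0,0]}
    - {"claw":255,"dp":[0.006,0.013,0],"angular":[0,0,0]}
    - {"claw":255,"dp":[0.006,0.013,0],"angular":[0,0,0]}
    - {"claw":255,"dp":[0.006,0.013,0],"angular":[0,0,0]}
    - {"claw":255,"dp":[0.004,0.012,0],"angular":[0,0,0]}

```text
clock: 2.82
tcp_pos: [0.6212, 0.2821, 0.0636]
orientation: [0.0, 0.707, 0.707, 0.0]
wrist_force: [0.1, -0.2, -1.6]
finger_gap: 0.0654
```

Emit:
play_rows:
  steps:
    - {"claw":255,"dp":[0,0,0],"angular":[0,0,0]}
    - {"claw":255,"dp":[0,0,0.006],"angular":[0,0,0]}
    - {"claw":255,"dp":[0,0,0.006],"angular":[0,0,0]}
    - {"claw":255,"dp":[0,0,0.005],"angular":[0,0,0]}
    - {"claw":255,"dp":[0,0,0.002],"angular":[0,0,0]}
    - {"claw":255,"dp":[0,0,0.001],"angular":[0,0,0]}
    - {"claw":0,"dp":[0,0,0],"angular":[0,0,0]}
    - {"claw":0,"dp":[0,0,0],"angular":[0,0,0]}

```text
clock: 3.48
tcp_pos: [0.6201, 0.2815, 0.0435]
orientation: [0.0, 0.707, 0.707, 0.0]
wrist_force: [-0.3, 0.1, 0.6]
finger_gap: 0.0853
```

Emit:
play_rows:
  steps:
    - {"claw":0,"dp":[0,0,0],"angular":[0,0,0]}
    - {"claw":0,"dp":[0,0,-0.02],"angular":[0,0,0]}
    - {"claw":0,"dp":[0,0,-0.02],"angular":[0,0,0]}
    - {"claw":0,"dp":[0,0,-0.02],"angular":[0,0,0]}
    - {"claw":0,"dp":[0,0,-0.025],"angular":[0,0,0]}
    - {"claw":0,"dp":[0,0,-0.025],"angular":[0,0,0]}
    - {"claw":0,"dp":[0,0,-0.02],"angular":[0,0,0]}
    - {"claw":0,"dp":[0,0,0],"angular":[0,0,0]}

```text
clock: 4.15
tcp_pos: [0.6228, 0.2824, 0.1788]
orientation: [0.002, 0.707, 0.707, 0.004]
wrist_force: [0.7, -0.2, 1.1]
finger_gap: 0.0855
```

Run:
```python
from h import *
st();im,d=grab("wrist");cv2.imwrite("pics/w2.png",im[...,::-1])
P,_=cloud("wrist");hsv=cv2.cvtColor(im,cv2.COLOR_RGB2HSV);h,s=hsv[...,0],hsv[...,1]
m=(h<16)&(s>80)&(P[...,2]>.055)&(P[...,2]<.085);q=P[m];print(m.sum(),np.percentile(q,[1,99],axis=0).round(4));c=(np.percentile(q,1,0)+np.percentile(q,99,0))/2
b=(s<60)&(np.hypot(P[...,0]-c[0],P[...,1]-c[1])<.025);print("balls",b.sum(),np.nanpercentile(P[b][:,2],[5,50,95]))
# pregrasp 0.11 behind, az 24.4 p 30
az=np.degrees(np.arctan2(c[1],c[0]));Rm=Rt(az,28);d=Rm[:,2];g=np.array([c[0],c[1],.045])+.011*d
print(c,az,"grasp tcp",g)
plan(g-.13*d,Rm,16)
plan(g,Rm,8,(g-.13*d,Rm))
```

```text
4.15 [0.6228 0.2824 0.1788] q [0.002 0.707 0.707 0.004] j [ 0.31  0.54  0.25  1.27 -0.    1.88] F [ 0.7 -0.2  1.1] gap 0.0855
1722 [[0.587  0.2492 0.0552]
 [0.6519 0.3141 0.0695]]
balls 7986 [0.01863052 0.2520608  0.26372535]
[0.61947477 0.28164318 0.06239429] 24.44884002656222 grasp tcp [0.62831629 0.28566296 0.03983581]
n 16 dp [0.0056, -0.0084, 0.0005] ang [-3.79, -2.44, -6.35]
n 8 dp [-0.0, -0.0, 0.0163] ang [0.0, 0.0, 0.0]
```

Emit:
play_rows:
  steps:
    - {"claw":0,"dp":[0.0056,-0.0084,0.0005],"angular":[-3.79,-2.44,-6.35]}
    - {"claw":0,"dp":[0.0056,-0.0084,0.0005],"angular":[-3.79,-2.44,-6.35]}
    - {"claw":0,"dp":[0.0056,-0.0084,0.0005],"angular":[-3.79,-2.44,-6.35]}
    - {"claw":0,"dp":[0.0056,-0.0084,0.0005],"angular":[-3.79,-2.44,-6.35]}
    - {"claw":0,"dp":[0.0056,-0.0084,0.0005],"angular":[-3.79,-2.44,-6.35]}
    - {"claw":0,"dp":[0.0056,-0.0084,0.0005],"angular":[-3.79,-2.44,-6.35]}
    - {"claw":0,"dp":[0.0056,-0.0084,0.0005],"angular":[-3.79,-2.44,-6.35]}
    - {"claw":0,"dp":[0.0056,-0.0084,0.0005],"angular":[-3.79,-2.44,-6.35]}

```text
clock: 4.87
tcp_pos: [0.5466, 0.2981, 0.1492]
orientation: [0.272, 0.341, 0.898, 0.059]
wrist_force: [0.5, 0.3, -0.9]
finger_gap: 0.0853
```

Emit:
play_rows:
  steps:
    - {"claw":0,"dp":[0.0056,-0.0084,0.0005],"angular":[-3.79,-2.44,-6.35]}
    - {"claw":0,"dp":[0.0056,-0.0084,0.0005],"angular":[-3.79,-2.44,-6.35]}
    - {"claw":0,"dp":[0.0056,-0.0084,0.0005],"angular":[-3.79,-2.44,-6.35]}
    - {"claw":0,"dp":[0.0056,-0.0084,0.0005],"angular":[-3.79,-2.44,-6.35]}
    - {"claw":0,"dp":[0.0056,-0.0084,0.0005],"angular":[-3.79,-2.44,-6.35]}
    - {"claw":0,"dp":[0.0056,-0.0084,0.0005],"angular":[-3.79,-2.44,-6.35]}
    - {"claw":0,"dp":[0.0056,-0.0084,0.0005],"angular":[-3.79,-2.44,-6.35]}
    - {"claw":0,"dp":[0.0056,-0.0084,0.0005],"angular":[-3.79,-2.44,-6.35]}

```text
clock: 5.53
tcp_pos: [0.5586, 0.2939, 0.1417]
orientation: [0.443, -0.102, 0.886, 0.088]
wrist_force: [-0.0, -0.2, -0.3]
finger_gap: 0.0855
```

Run:
```python
from h import *
st();im,d=grab("wrist");cv2.imwrite("pics/w3.png",im[...,::-1]);st()
Rm=Rt(24.45,28);d=Rm[:,2];g=np.array([.6195,.2817,.045])+.011*d
print(g-.13*d); plan(g-.13*d,Rm,1); plan(g,Rm,8)
```

```text
5.53 [0.5586 0.2939 0.1417] q [ 0.443 -0.102  0.886  0.088] j [ 0.39  0.12 -1.03 -0.51 -0.06  0.13] F [-0.  -0.2 -0.3] gap 0.0855
5.58 [0.5613 0.2931 0.143 ] q [ 0.445 -0.104  0.885  0.087] j [ 0.38  0.12 -1.03 -0.51 -0.06  0.12] F [ 3.2 -1.7  1.7] gap 0.0852
[0.52385169 0.23821132 0.10086712]
n 1 dp [0.0633, -0.0404, -0.024] ang [-5.99, -7.89, -7.93]
n 8 dp [0.0068, -0.0042, 0.0132] ang [-0.75, -0.99, -0.99]
```

View pics/w3.png

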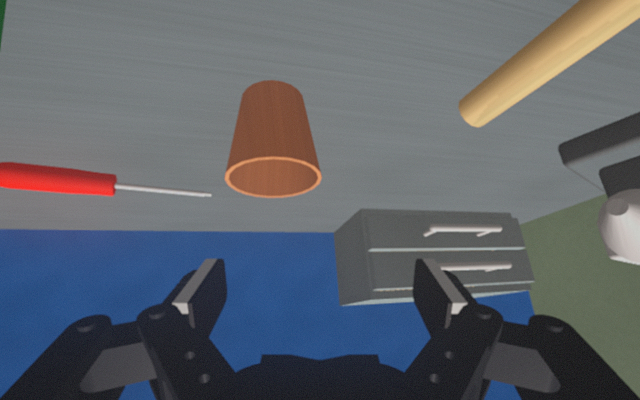

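```bash
cat > fk.py <<'E'
from h import *
D=[([-.1396,.3139,.0451,1.3036],[.57455,0,.2385]),([.29,.35,-.15,1.08],[.5166,.2348,.1424]),([.29,.41,-.26,.90],[.5175,.2356,.064]),([.31,.54,.25,1.27],[.6228,.2824,.1788])]
s=env.get_state();D.append((s["joint_pos"][:4],s["tcp_pos"]))
def rowsfor(j):
    def B(t): c,s=np.cos(t),np.sin(t);return np.array([[c,s],[-s,c]]) # pitch-down rotation of (r,z)
    A=np.zeros((2,7));A[:,:2]=np.eye(2);A[:,2:4]=B(j[1]);A[:,4:6]=B(j[1]-j[2]);A[:,6]=B(j[1]-j[2]+j[3])[:,0];return A
if __name__=="__main__":
    A=[];y=[]
    for j,p in D:
        c,s_=np.cos(j[0]),np.sin(j[0]);r=c*p[0]+s_*p[1];lat=-s_*p[0]+c*p[1];print("r",round(r,4),"lat",round(lat,4),"pitch",np.degrees(j[1]-j[2]+j[3]).round(1))
        A.append(rowsfor(j));y+=[r,p[2]]
    A=np.vstack(A);x,res,rk,sv=np.linalg.lstsq(A,np.array(y),rcond=None);print(x.round(3),sv.round(3),(A@x-y).round(4))
    lam=1e-3;x=np.linalg.solve(A.T@A+lam*np.eye(7),A.T@np.array(y));print(x.round(3),(A@x-y).round(4))
    st()
E
python3 fk.py
```

```text
r 0.569 lat 0.0799 pitch 90.1
r 0.5622 lat 0.0773 pitch 90.5
r 0.5633 lat 0.0778 pitch 90.0
r 0.6793 lat 0.0789 pitch 89.4
r 0.63 lat 0.0631 pitch 36.2
[-0.014  0.227  0.015  0.52   0.408  0.059  0.427] [4.344 3.808 1.039 0.697 0.195 0.118 0.118] [ 0.0004  0.0008 -0.001  -0.002   0.001   0.0007 -0.0003  0.0002 -0.0001
  0.0002]
[-0.     0.224  0.015  0.507  0.398  0.059  0.416] [ 0.001  -0.0009  0.     -0.0016  0.0021  0.0027 -0.0025 -0.0002 -0.0006
 -0.0004]
5.58 [0.5613 0.2931 0.143 ] q [ 0.445 -0.104  0.885  0.087] j [ 0.38  0.12 -1.03 -0.51 -0.06  0.12] F [ 3.2 -1.7  1.7] gap 0.0852
```

The cup stands at (272,140) in this wrist view, upright. Joint 3 is at its limit, so the arm can't reach the shallower pose. I'll use a steeper approach at about 36° below horizontal.

Run:
```python
from h import *
az=24.45;c=np.array([.6195,.2817,.046]);u=np.array([np.cos(np.radians(az)),np.sin(np.radians(az)),0])
R1=Rt(az,45);p1=u*.60+[0,0,.135]
R2=Rt(az,36);g=c+.011*R2[:,2];print(p1,g)
plan(p1,R1,8);plan(g,R2,12,(p1,R1))
```

```text
[0.54619369 0.2483394  0.135     ] [0.62760113 0.28538336 0.03953436]
n 8 dp [0.003, -0.0047, -0.0022] ang [-0.59, 1.13, -1.09]
n 12 dp [0.0012, 0.0, 0.0108] ang [-0.0, -0.75, 0.0]
```

Emit:
play_rows:
  steps:
    - {"claw":0,"dp":[0.003,-0.0047,-0.0022],"angular":[-0.59,1.13,-1.09]}
    - {"claw":0,"dp":[0.003,-0.0047,-0.0022],"angular":[-0.59,1.13,-1.09]}
    - {"claw":0,"dp":[0.003,-0.0047,-0.0022],"angular":[-0.59,1.13,-1.09]}
    - {"claw":0,"dp":[0.003,-0.0047,-0.0022],"angular":[-0.59,1.13,-1.09]}
    - {"claw":0,"dp":[0.003,-0.0047,-0.0022],"angular":[-0.59,1.13,-1.09]}
    - {"claw":0,"dp":[0.003,-0.0047,-0.0022],"angular":[-0.59,1.13,-1.09]}
    - {"claw":0,"dp":[0.003,-0.0047,-0.0022],"angular":[-0.59,1.13,-1.09]}
    - {"claw":0,"dp":[0.003,-0.0047,-0.0022],"angular":[-0.59,1.13,-1.09]}

```text
clock: 6.25
tcp_pos: [0.5415, 0.2477, 0.1316]
orientation: [0.37, -0.19, 0.906, 0.082]
wrist_force: [0.2, 0.1, -1.3]
finger_gap: 0.0852
```

Run:
```python
from h import *
st();s=env.get_state();az=24.45;c=np.array([.6195,.2817,.046])
q=s["orientation"];Rm=R.from_quat([q[1],q[2],q[3],q[0]]).as_matrix();print(Rm.round(3)[:,2],Rt(az,45)[:,2].round(3),Rm[:,1].round(3))
R2=Rt(az,36);g=c+.011*R2[:,2];print(g)
plan(g,R2,12)
```

```text
6.25 [0.5415 0.2477 0.1316] q [ 0.37  -0.19   0.906  0.082] j [ 0.23  0.02 -0.96 -0.18  0.14 -0.13] F [ 0.2  0.1 -1.3] gap 0.0852
[ 0.639  0.289 -0.713] [ 0.644  0.293 -0.707] [-0.405  0.914  0.007]
[0.62760113 0.28538336 0.03953436]
n 12 dp [0.0007, -0.0001, 0.0109] ang [-0.01, -0.79, -0.06]
```

Emit:
play_rows:
  steps:
    - {"claw":0,"dp":[0.0007,0,0.011],"angular":[0,-0.79,0]}
    - {"claw":0,"dp":[0.0007,0,0.011],"angular":[0,-0.79,0]}
    - {"claw":0,"dp":[0.0007,0,0.011],"angular":[0,-0.79,0]}
    - {"claw":0,"dp":[0.0007,0,0.011],"angular":[0,-0.79,0]}
    - {"claw":0,"dp":[0.0007,0,0.011],"angular":[0,-0.79,0]}
    - {"claw":0,"dp":[0.0007,0,0.011],"angular":[0,-0.79,0]}
    - {"claw":0,"dp":[0.0007,0,0.011],"angular":[0,-0.79,0]}
    - {"claw":0,"dp":[0.0007,0,0.011],"angular":[0,-0.79,0]}

```text
clock: 6.92
tcp_pos: [0.5977, 0.2733, 0.0679]
orientation: [0.42, -0.185, 0.884, 0.092]
wrist_force: [-0.1, 0.1, 0.4]
finger_gap: 0.0853
```

Emit:
play_rows:
  steps:
    - {"claw":0,"dp":[0.0007,0,0.011],"angular":[0,-0.79,0]}
    - {"claw":0,"dp":[0.0007,0,0.011],"angular":[0,-0.79,0]}
    - {"claw":0,"dp":[0.0007,0,0.011],"angular":[0,-0.79,0]}
    - {"claw":0,"dp":[0.0007,0,0.011],"angular":[0,-0.79,0]}
    - {"claw":0,"dp":[0,0,0],"angular":[0,0,0]}
    - {"claw":0,"dp":[0,0,0],"angular":[0,0,0]}
    - {"claw":0,"dp":[0,0,0],"angular":[0,0,0]}
    - {"claw":0,"dp":[0,0,0],"angular":[0,0,0]}

```text
clock: 7.58
tcp_pos: [0.6286, 0.2871, 0.041]
orientation: [0.445, -0.183, 0.871, 0.097]
wrist_force: [-0.6, -0.3, 0.4]
finger_gap: 0.0853
```

Run:
```python
from h import *
st();s=env.get_state();az=24.45;c=np.array([.6195,.2817,.046])
R2=Rt(az,36);g=c+.011*R2[:,2];print(g)
plan(g,R2,2)
```

```text
7.58 [0.6286 0.2871 0.041 ] q [ 0.445 -0.183  0.871  0.097] j [ 0.25  0.47 -0.99 -0.83  0.14 -0.09] F [-0.6 -0.3  0.4] gap 0.0853
[0.62760113 0.28538336 0.03953436]
n 2 dp [0.0011, -0.0006, -0.0002] ang [-0.11, 0.12, -0.31]
```

Emit:
play_rows:
  steps:
    - {"claw":255,"dp":[0,0,0],"angular":[0,0,0]}
    - {"claw":255,"dp":[0,0,0],"angular":[0,0,0]}
    - {"claw":255,"dp":[0,0,0],"angular":[0,0,0]}
    - {"claw":255,"dp":[0,0,0],"angular":[0,0,0]}
    - {"claw":255,"dp":[0,0,0],"angular":[0,0,0]}
    - {"claw":255,"dp":[-0.004,0,-0.003],"angular":[0,0,0]}
    - {"claw":255,"dp":[-0.008,0,-0.006],"angular":[0,0,0]}
    - {"claw":255,"dp":[-0.008,0,-0.006],"angular":[0,0,0]}
  force: 60

```text
clock: 8.25
tcp_pos: [0.6269, 0.2863, 0.0635]
orientation: [0.443, -0.183, 0.872, 0.097]
wrist_force: [0.0, 0.7, -2.3]
finger_gap: 0.0639
```

```bash
cat > pour.py <<'E'
from h import *
H=np.array([.569,-.276,.067]); PG=37
# cup axis & grasp->mouth in tool frame; grasp point at TCP -.011 z ; mouth centre 22mm above grasp along axis
R2=Rt(0,PG);ax=R2.T@[0,0,1];G=np.array([0,0,-.011])
def lip(Rm,pos):
    a=Rm@ax; m=pos+Rm@(G+.022*ax); dn=np.array([0,0,-1.])-a*(-a[2]); dn/=np.linalg.norm(dn)
    return m+.034*dn, m-.068*a, np.degrees(np.arccos(a[2])),a
def pose(az,p,phi,liptgt):
    Rm=Rt(az,p,phi); l,f,t,a=lip(Rm,np.zeros(3)); return liptgt-l,Rm,t,a
E
python3 - <<'E'
from pour import *
st()
for az,p in((-26,40),(-35,35)):
  for phi in(-95,-115,-135,-155,-175):
    pos,Rm,t,a=pose(az,p,phi,H+[0,0,.018]);w=pos-.416*Rm[:,2]
    print(az,p,phi,pos.round(3),"tilt",round(t),"axis",a.round(2),"wristdist",np.hypot(np.sqrt(w[0]**2+w[1]**2-.0064),w[2]-.227).round(3),"foot",lip(Rm,pos)[1].round(3))
s=env.get_state()
u=np.array([np.cos(np.radians(24.45)),np.sin(np.radians(24.45)),0])
a=(.65*u+[0,0,.23],Rt(24.45,38)); 
v=np.array([np.cos(np.radians(-26)),np.sin(np.radians(-26)),0]);b=(.65*v+[0,0,.23],Rt(-26,40))
print(a[0],b[0]);plan(*a,8);plan(*b,16,a)
E
```

```text
8.25 [0.6269 0.2863 0.0635] q [ 0.443 -0.183  0.872  0.097] j [ 0.25  0.4  -0.98 -0.75  0.14 -0.09] F [ 0.   0.7 -2.3] gap 0.0639
-26 40 -95 [ 0.58  -0.312  0.103] tilt 71 axis [-0.11  0.94  0.33] wristdist 0.36 foot [ 0.577 -0.351  0.094]
-26 40 -115 [ 0.584 -0.305  0.109] tilt 83 axis [-0.29  0.95  0.13] wristdist 0.363 foot [ 0.59  -0.345  0.11 ]
-26 40 -135 [ 0.587 -0.297  0.113] tilt 93 axis [-0.49  0.87 -0.05] wristdist 0.363 foot [ 0.602 -0.334  0.122]
-26 40 -155 [ 0.588 -0.291  0.115] tilt 100 axis [-0.68  0.71 -0.17] wristdist 0.363 foot [ 0.612 -0.32   0.13 ]
-26 40 -175 [ 0.589 -0.287  0.116] tilt 103 axis [-0.84  0.49 -0.22] wristdist 0.362 foot [ 0.62  -0.305  0.133]
-35 35 -95 [ 0.576 -0.312  0.105] tilt 73 axis [0.02 0.96 0.29] wristdist 0.33 foot [ 0.567 -0.351  0.098]
-35 35 -115 [ 0.58  -0.305  0.111] tilt 86 axis [-0.15  0.99  0.07] wristdist 0.333 foot [ 0.579 -0.345  0.114]
-35 35 -135 [ 0.583 -0.298  0.115] tilt 97 axis [-0.35  0.93 -0.12] wristdist 0.335 foot [ 0.591 -0.336  0.127]
-35 35 -155 [ 0.584 -0.292  0.117] tilt 104 axis [-0.55  0.8  -0.25] wristdist 0.335 foot [ 0.602 -0.323  0.135]
-35 35 -175 [ 0.585 -0.288  0.118] tilt 108 axis [-0.74  0.6  -0.31] wristdist 0.335 foot [ 0.611 -0.31   0.138]
[0.59170983 0.26903435 0.23      ] [ 0.58421613 -0.28494125  0.23      ]
n 8 dp [-0.0137, -0.0001, -0.0164] ang [-0.02, 0.24, -0.08]
n 16 dp [-0.0001, -0.0358, -0.0001] ang [2.45, 0.12, 1.98]
```

Emit:
play_rows:
  steps:
    - {"claw":255,"dp":[-0.0137,0,-0.0164],"angular":[0,0.24,0]}
    - {"claw":255,"dp":[-0.0137,0,-0.0164],"angular":[0,0.24,0]}
    - {"claw":255,"dp":[-0.0137,0,-0.0164],"angular":[0,0.24,0]}
    - {"claw":255,"dp":[-0.0137,0,-0.0164],"angular":[0,0.24,0]}
    - {"claw":255,"dp":[-0.0137,0,-0.0164],"angular":[0,0.24,0]}
    - {"claw":255,"dp":[-0.0137,0,-0.0164],"angular":[0,0.24,0]}
    - {"claw":255,"dp":[-0.0137,0,-0.0164],"angular":[0,0.24,0]}
    - {"claw":255,"dp":[-0.0137,0,-0.0164],"angular":[0,0.24,0]}

```text
clock: 8.92
tcp_pos: [0.5904, 0.269, 0.2308]
orientation: [0.429, -0.185, 0.879, 0.094]
wrist_force: [0.4, 0.9, -1.7]
finger_gap: 0.0641
```

Emit:
play_rows:
  steps:
    - {"claw":255,"dp":[0,-0.02,0],"angular":[1.35,0.06,1.1]}
    - {"claw":255,"dp":[0,-0.03,0],"angular":[2.05,0.1,1.65]}
    - {"claw":255,"dp":[0,-0.036,0],"angular":[2.45,0.12,1.98]}
    - {"claw":255,"dp":[0,-0.036,0],"angular":[2.45,0.12,1.98]}
    - {"claw":255,"dp":[0,-0.036,0],"angular":[2.45,0.12,1.98]}
    - {"claw":255,"dp":[0,-0.036,0],"angular":[2.45,0.12,1.98]}
    - {"claw":255,"dp":[0,-0.036,0],"angular":[2.45,0.12,1.98]}
    - {"claw":255,"dp":[0,-0.036,0],"angular":[2.45,0.12,1.98]}

```text
clock: 9.58
tcp_pos: [0.6541, 0.0115, 0.2274]
orientation: [0.43, -0.001, 0.903, 0.007]
wrist_force: [0.3, 0.2, -1.2]
finger_gap: 0.0639
```

Emit:
play_rows:
  steps:
    - {"claw":255,"dp":[0,-0.036,0],"angular":[2.45,0.12,1.98]}
    - {"claw":255,"dp":[0,-0.036,0],"angular":[2.45,0.12,1.98]}
    - {"claw":255,"dp":[0,-0.036,0],"angular":[2.45,0.12,1.98]}
    - {"claw":255,"dp":[0,-0.036,0],"angular":[2.45,0.12,1.98]}
    - {"claw":255,"dp":[0,-0.036,0],"angular":[2.45,0.12,1.98]}
    - {"claw":255,"dp":[0,-0.03,0],"angular":[2.0,0.1,1.6]}
    - {"claw":255,"dp":[0,-0.03,0],"angular":[2.0,0.1,1.6]}
    - {"claw":255,"dp":[0,-0.02,0],"angular":[1.4,0.1,1.1]}

```text
clock: 10.25
tcp_pos: [0.6118, -0.2434, 0.2245]
orientation: [0.414, 0.177, 0.89, -0.078]
wrist_force: [0.4, -0.3, -2.1]
finger_gap: 0.0636
```

Run:
```python
from pour import *
st();im,d=grab("scene");cv2.imwrite("pics/s2.png",cv2.resize(im[80:300,150:470,::-1],(800,550)))
H2=H+[.008,-.018,.035]
a=pose(-26,40,-95,H2)[:2];print(a[0])
plan(*a,20)
for ph in(-115,-135,-155,-175):
    b=pose(-27 if ph>-150 else -30,40 if ph>-120 else 38,ph,H2-[0,0,.006])[:2];print(b[0].round(4));plan(*b,8,a);a=b
```

```text
10.25 [ 0.6118 -0.2434  0.2245] q [ 0.414  0.177  0.89  -0.078] j [-0.56 -0.02 -0.8  -0.07  0.14 -0.11] F [ 0.4 -0.3 -2.1] gap 0.0636
[ 0.58817409 -0.32957123  0.11964522]
n 20 dp [0.0063, -0.0003, 0.0039] ang [0.12, 0.12, -4.65]
[ 0.5918 -0.323   0.1198]
n 8 dp [-0.0009, -0.0003, 0.0] ang [-0.02, 0.09, -2.42]
[ 0.594  -0.315   0.1248]
n 8 dp [-0.0006, -0.0009, -0.0006] ang [0.21, 0.14, -2.5]
[ 0.594  -0.3097  0.1269]
n 8 dp [-0.0003, -0.0005, -0.0004] ang [-0.24, 0.17, -2.27]
[ 0.5949 -0.3054  0.1277]
n 8 dp [-0.0002, -0.0005, -0.0002] ang [-0.0, 0.0, -2.5]
```

View pics/s2.png

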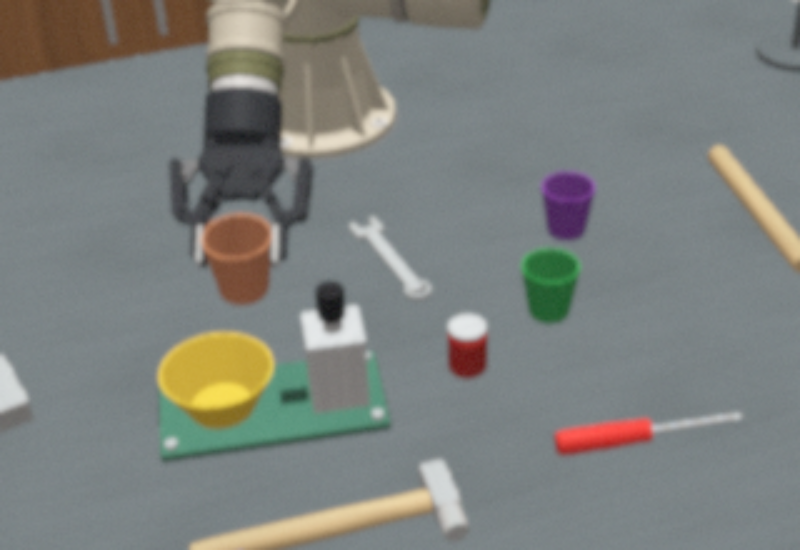

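The cup is held upright above the hopper side, at (237,255) in the crop, and the bystanders are undisturbed. Next I'll translate to the pour position, roll, and then lower.

Run:
```python
from pour import *
p=np.array([.588,-.330,.19]);a=(p,Rt(-26,40,0));plan(*a,6)
b=(p,Rt(-26,40,-95));plan(*b,14,a)
c=(np.array([.588,-.330,.12]),Rt(-26,40,-95));plan(*c,4,b)
```

```text
n 6 dp [0.0029, -0.0145, 0.0054] ang [0.5, -0.03, 0.33]
n 14 dp [0.0, 0.0, -0.0] ang [-0.0, 0.0, -6.79]
n 4 dp [-0.0012, 0.0134, 0.0112] ang [0.0, -0.0, 0.0]
```

Emit:
play_rows:
  steps:
    - {"claw":255,"dp":[0.003,-0.0145,0.0054],"angular":[0.5,0,0.33]}
    - {"claw":255,"dp":[0.003,-0.0145,0.0054],"angular":[0.5,0,0.33]}
    - {"claw":255,"dp":[0.003,-0.0145,0.0054],"angular":[0.5,0,0.33]}
    - {"claw":255,"dp":[0.003,-0.0145,0.0054],"angular":[0.5,0,0.33]}
    - {"claw":255,"dp":[0.003,-0.0145,0.0054],"angular":[0.5,0,0.33]}
    - {"claw":255,"dp":[0.003,-0.0145,0.0054],"angular":[0.5,0,0.33]}
    - {"claw":255,"dp":[0,0,0],"angular":[0,0,-3]}
    - {"claw":255,"dp":[0,0,0],"angular":[0,0,-5]}

```text
clock: 10.97
tcp_pos: [0.5903, -0.3268, 0.1893]
orientation: [0.403, 0.138, 0.896, -0.122]
wrist_force: [-0.4, 0.2, -2.7]
finger_gap: 0.064
```

Emit:
play_rows:
  steps:
    - {"claw":255,"dp":[0,0,0],"angular":[0,0,-6]}
    - {"claw":255,"dp":[0,0,0],"angular":[0,0,-6]}
    - {"claw":255,"dp":[0,0,0],"angular":[0,0,-6]}
    - {"claw":255,"dp":[0,0,0],"angular":[0,0,-6]}
    - {"claw":255,"dp":[0,0,0],"angular":[0,0,-6]}
    - {"claw":255,"dp":[0,0,0],"angular":[0,0,-6]}
    - {"claw":255,"dp":[0,0,0],"angular":[0,0,-6]}
    - {"claw":255,"dp":[0,0,0],"angular":[0,0,-6]}

```text
clock: 11.63
tcp_pos: [0.5908, -0.326, 0.19]
orientation: [0.319, -0.24, 0.874, -0.276]
wrist_force: [-0.2, -0.2, -2.5]
finger_gap: 0.0639
```

Run:
```python
from pour import *
st();c=(np.array([.588,-.330,.12]),Rt(-26,40,-88));plan(*c,8)
```

```text
11.63 [ 0.5908 -0.326   0.19  ] q [ 0.319 -0.24   0.874 -0.276] j [-0.71  0.07 -0.81 -0.16  0.2  -1.15] F [-0.2 -0.2 -2.5] gap 0.0639
n 8 dp [0.0027, 0.0063, 0.0056] ang [0.03, 0.04, -3.94]
```

Emit:
play_rows:
  steps:
    - {"claw":255,"dp":[0.0027,0.0063,0.0056],"angular":[0,0,-3.94]}
    - {"claw":255,"dp":[0.0027,0.0063,0.0056],"angular":[0,0,-3.94]}
    - {"claw":255,"dp":[0.0027,0.0063,0.0056],"angular":[0,0,-3.94]}
    - {"claw":255,"dp":[0.0027,0.0063,0.0056],"angular":[0,0,-3.94]}
    - {"claw":255,"dp":[0.0027,0.0063,0.0056],"angular":[0,0,-3.94]}
    - {"claw":255,"dp":[0.0027,0.0063,0.0056],"angular":[0,0,-3.94]}
    - {"claw":255,"dp":[0.0027,0.0063,0.0056],"angular":[0,0,-3.94]}
    - {"claw":255,"dp":[0.0027,0.0063,0.0056],"angular":[0,0,-3.94]}

```text
clock: 12.3
tcp_pos: [0.5893, -0.3283, 0.1195]
orientation: [0.233, -0.468, 0.777, -0.352]
wrist_force: [0.4, 0.2, -2.3]
finger_gap: 0.064
```

Run:
```python
from pour import *
st();im,d=grab("side");cv2.imwrite("pics/sd2.png",cv2.resize(im[100:240,250:410,::-1],(800,700))[50:650])
im,d=grab("scene");cv2.imwrite("pics/s3.png",cv2.resize(im[140:290,180:360,::-1],(720,600)))
H2=H+[.008,-.018,.03]
s=env.get_state();q=s["orientation"];Rm=R.from_quat([q[1],q[2],q[3],q[0]]).as_matrix();print([x.round(3) for x in lip(Rm,s["tcp_pos"])])
a=pose(-26,40,-112,H2)[:2];plan(*a,8)
for ph in(-135,-155,-175):
    b=pose(-27 if ph>-150 else -30,38,ph,H2)[:2];print(b[0].round(4));plan(*b,8,a);a=b
```

```text
12.3 [ 0.5893 -0.3283  0.1195] q [ 0.233 -0.468  0.777 -0.352] j [-0.72  0.2  -0.9  -0.39  0.21 -1.71] F [ 0.4  0.2 -2.3] gap 0.064
[array([ 0.579, -0.29 ,  0.103]), array([ 0.583, -0.366,  0.106]), np.float64(65.338), array([-0.05 ,  0.907,  0.417])]
n 8 dp [-0.0006, -0.0004, -0.0001] ang [0.02, 0.06, -3.04]
[ 0.594  -0.315   0.1258]
n 8 dp [-0.0007, -0.001, -0.0006] ang [0.16, 0.22, -2.8]
[ 0.594  -0.3097  0.1279]
n 8 dp [-0.0003, -0.0005, -0.0004] ang [-0.24, 0.17, -2.27]
[ 0.5949 -0.3054  0.1287]
n 8 dp [-0.0002, -0.0005, -0.0002] ang [-0.0, 0.0, -2.5]
```

View pics/s3.png

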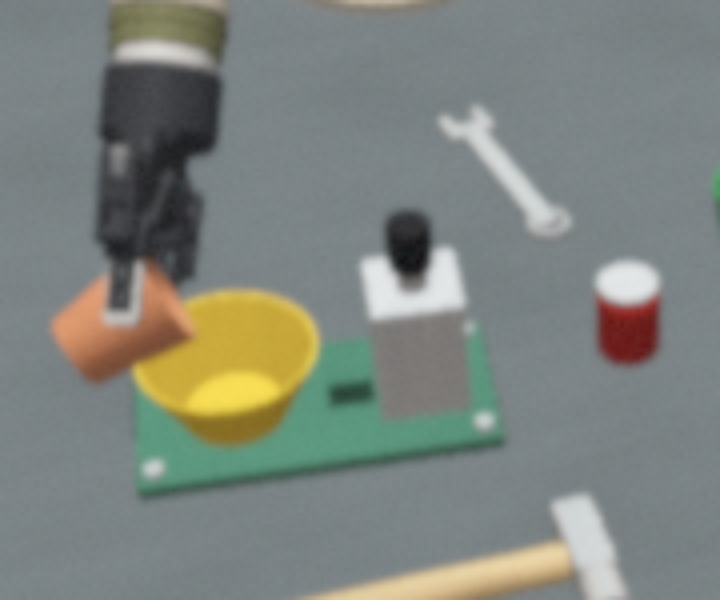

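The view shows the cup tilted about 65° with its lip near (190,330). The hopper mouth centre is near (227,350). I'll project the expected lip position to check it.

Run:
```python
from pour import *
z=np.load("scene.npz");fx,fy,cx,cy,k1=z["K"];W=np.linalg.inv(z["T"])
for n,p in dict(lip=[.579,-.29,.103],foot=[.583,-.366,.106],hop=[.569,-.276,.067],tcp=env.get_state()["tcp_pos"]).items():
    c=W[:3,:3]@p+W[:3,3];x,y=c[:2]/c[2];f=1+k1*(x*x+y*y);print(n,((fx*x*f+cx-180)*4).round(),((fy*y*f+cy-140)*4).round())
```

```text
lip 200.0 324.0
foot 81.0 354.0
hop 225.0 351.0
tcp 140.0 330.0
```

Emit:
play_rows:
  steps:
    - {"claw":255,"dp":[-0.0006,-0.0004,0],"angular":[0,0,-3]}
    - {"claw":255,"dp":[-0.0006,-0.0004,0],"angular":[0,0,-3]}
    - {"claw":255,"dp":[-0.0006,-0.0004,0],"angular":[0,0,-3]}
    - {"claw":255,"dp":[-0.0006,-0.0004,0],"angular":[0,0,-3]}
    - {"claw":255,"dp":[-0.0006,-0.0004,0],"angular":[0,0,-3]}
    - {"claw":255,"dp":[-0.0006,-0.0004,0],"angular":[0,0,-3]}
    - {"claw":255,"dp":[-0.0006,-0.0004,0],"angular":[0,0,-3]}
    - {"claw":255,"dp":[-0.0006,-0.0004,0],"angular":[0,0,-3]}

```text
clock: 13.07
tcp_pos: [0.5937, -0.3248, 0.1233]
orientation: [0.155, -0.618, 0.663, -0.393]
wrist_force: [0.3, 0.3, -2.1]
finger_gap: 0.0639
```

Emit:
play_rows:
  steps:
    - {"claw":255,"dp":[-0.0007,-0.001,-0.0006],"angular":[0.16,0.22,-2.8]}
    - {"claw":255,"dp":[-0.0007,-0.001,-0.0006],"angular":[0.16,0.22,-2.8]}
    - {"claw":255,"dp":[-0.0007,-0.001,-0.0006],"angular":[0.16,0.22,-2.8]}
    - {"claw":255,"dp":[-0.0007,-0.001,-0.0006],"angular":[0.16,0.22,-2.8]}
    - {"claw":255,"dp":[-0.0007,-0.001,-0.0006],"angular":[0.16,0.22,-2.8]}
    - {"claw":255,"dp":[-0.0007,-0.001,-0.0006],"angular":[0.16,0.22,-2.8]}
    - {"claw":255,"dp":[-0.0007,-0.001,-0.0006],"angular":[0.16,0.22,-2.8]}
    - {"claw":255,"dp":[-0.0007,-0.001,-0.0006],"angular":[0.16,0.22,-2.8]}

```text
clock: 13.73
tcp_pos: [0.5966, -0.3163, 0.1295]
orientation: [-0.073, 0.727, -0.528, 0.433]
wrist_force: [0.4, 0.4, -1.5]
finger_gap: 0.0638
```

Emit:
play_rows:
  steps:
    - {"claw":255,"dp":[-0.0003,-0.0005,-0.0004],"angular":[-0.24,0.17,-2.3]}
    - {"claw":255,"dp":[-0.0003,-0.0005,-0.0004],"angular":[-0.24,0.17,-2.3]}
    - {"claw":255,"dp":[-0.0003,-0.0005,-0.0004],"angular":[-0.24,0.17,-2.3]}
    - {"claw":255,"dp":[-0.0003,-0.0005,-0.0004],"angular":[-0.24,0.17,-2.3]}
    - {"claw":255,"dp":[-0.0003,-0.0005,-0.0004],"angular":[-0.24,0.17,-2.3]}
    - {"claw":255,"dp":[-0.0003,-0.0005,-0.0004],"angular":[-0.24,0.17,-2.3]}
    - {"claw":255,"dp":[-0.0003,-0.0005,-0.0004],"angular":[-0.24,0.17,-2.3]}
    - {"claw":255,"dp":[-0.0003,-0.0005,-0.0004],"angular":[-0.24,0.17,-2.3]}

```text
clock: 14.4
tcp_pos: [0.597, -0.3114, 0.1323]
orientation: [0.016, 0.798, -0.413, 0.439]
wrist_force: [-0.3, 0.2, -0.3]
finger_gap: 0.0645
```

Emit:
play_rows:
  steps:
    - {"claw":255,"dp":[-0.0002,-0.0005,-0.0002],"angular":[0,0,-2.5]}
    - {"claw":255,"dp":[-0.0002,-0.0005,-0.0002],"angular":[0,0,-2.5]}
    - {"claw":255,"dp":[-0.0002,-0.0005,-0.0002],"angular":[0,0,-2.5]}
    - {"claw":255,"dp":[-0.0002,-0.0005,-0.0002],"angular":[0,0,-2.5]}
    - {"claw":255,"dp":[-0.0002,-0.0005,-0.0002],"angular":[0,0,-2.5]}
    - {"claw":255,"dp":[-0.0002,-0.0005,-0.0002],"angular":[0,0,-2.5]}
    - {"claw":255,"dp":[-0.0002,-0.0005,-0.0002],"angular":[0,0,-2.5]}
    - {"claw":255,"dp":[-0.0002,-0.0005,-0.0002],"angular":[0,0,-2.5]}

```text
clock: 15.07
tcp_pos: [0.5977, -0.3069, 0.1329]
orientation: [0.092, 0.857, -0.269, 0.43]
wrist_force: [-0.5, -0.1, -0.7]
finger_gap: 0.0642
```

Run:
```python
from pour import *
st();im,d=grab("side");b=cv2.resize(im[110:200,280:400,::-1],(480,360))
im,d=grab("scene");a=cv2.resize(im[160:280,200:320,::-1],(360,360))
im,d=grab("wrist");w=cv2.resize(im[...,::-1],(384,240))
c=np.zeros((600,840,3),np.uint8);c[:360,:480]=b;c[:360,480:]=a;c[360:,:384]=w;cv2.imwrite("pics/m1.png",c[:,:800])
s=env.get_state();q=s["orientation"];Rm=R.from_quat([q[1],q[2],q[3],q[0]]).as_matrix();print([x.round(3) for x in lip(Rm,s["tcp_pos"])])
```

```text
15.07 [ 0.5977 -0.3069  0.1329] q [ 0.092  0.857 -0.269  0.43 ] j [-0.64  0.18 -0.93 -0.45  0.1  -3.12] F [-0.5 -0.1 -0.7] gap 0.0642
[array([ 0.58 , -0.296,  0.101]), array([ 0.627, -0.328,  0.151]), np.float64(104.95), array([-0.801,  0.54 , -0.258])]
```

View pics/m1.png

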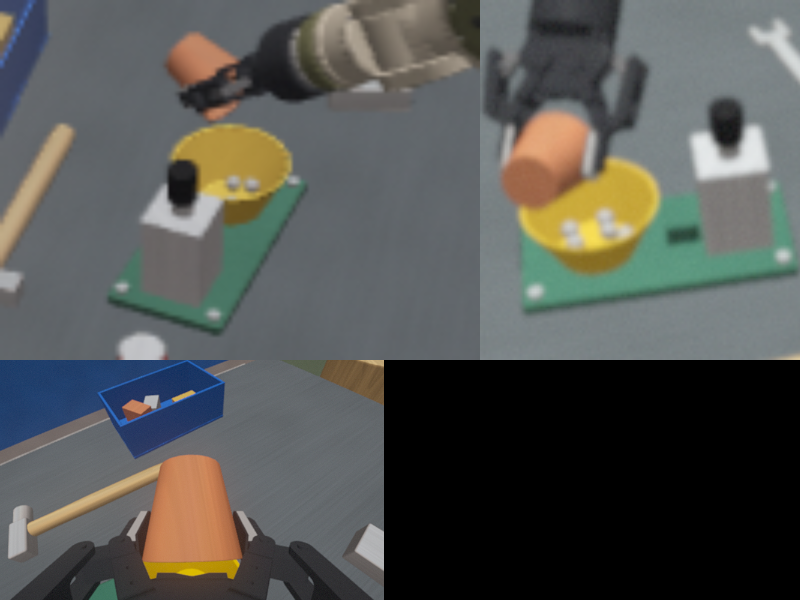

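The scene crop shows balls inside the hopper at (570,228), (573,240), (604,215), (609,230) and (623,231). The wrist load has dropped by about the balls' weight. I'll raise and roll back, then look into the hopper from above after clearing it.

Run:
```python
from pour import *
s=env.get_state();q=s["orientation"];Rm=R.from_quat([q[1],q[2],q[3],q[0]]).as_matrix()
a=(s["tcp_pos"]+[0.0,0,.09],Rm);plan(*a,8)
b=(np.array([.59,-.30,.23]),Rt(-28,38,0));plan(*b,28,a)
qg=[ -0.183,0.871,0.097,.444];Rg=R.from_quat(qg).as_matrix()
c=(np.array([.5917,.269,.23]),Rg);plan(*c,20,b)
plan([.6286,.2871,.0425],Rg,16,c)
```

```text
n 8 dp [0.0088, -0.0008, -0.0069] ang [0.0, -0.0, 0.0]
n 28 dp [-0.0001, 0.0, -0.0004] ang [-0.01, -0.06, 6.2]
n 20 dp [0.0007, 0.0294, -0.0007] ang [-2.09, -0.09, -1.55]
n 16 dp [0.008, 0.0, 0.009] ang [0.0, 0.0, 0.0]
```

Emit:
play_rows:
  steps:
    - {"claw":255,"dp":[0.0088,-0.0008,-0.0069],"angular":[0,0,0]}
    - {"claw":255,"dp":[0.0176,-0.0016,-0.0138],"angular":[0,0,0]}
    - {"claw":255,"dp":[0.0176,-0.0016,-0.0138],"angular":[0,0,0]}
    - {"claw":255,"dp":[0.0176,-0.0016,-0.0138],"angular":[0,0,0]}
    - {"claw":255,"dp":[0.0088,-0.0008,-0.0069],"angular":[0,0,3.6]}
    - {"claw":255,"dp":[0,0,0],"angular":[0,0,7]}
    - {"claw":255,"dp":[0,0,0],"angular":[0,0,7]}
    - {"claw":255,"dp":[0,0,0],"angular":[0,0,7]}

```text
clock: 15.88
tcp_pos: [0.5974, -0.307, 0.223]
orientation: [-0.003, 0.778, -0.448, 0.44]
wrist_force: [-0.3, 0.1, -1.8]
finger_gap: 0.0641
```

Emit:
play_rows:
  steps:
    - {"claw":255,"dp":[0,0,0],"angular":[0,0,7]}
    - {"claw":255,"dp":[0,0,0],"angular":[0,0,7]}
    - {"claw":255,"dp":[0,0,0],"angular":[0,0,7]}
    - {"claw":255,"dp":[0,0,0],"angular":[0,0,7]}
    - {"claw":255,"dp":[0,0,0],"angular":[0,0,7]}
    - {"claw":255,"dp":[0,0,0],"angular":[0,0,7]}
    - {"claw":255,"dp":[0,0,0],"angular":[0,0,7]}
    - {"claw":255,"dp":[0,0,0],"angular":[0,0,7]}

```text
clock: 16.55
tcp_pos: [0.5973, -0.3069, 0.2221]
orientation: [0.209, -0.477, 0.761, -0.386]
wrist_force: [0.2, 0.0, -0.9]
finger_gap: 0.0641
```

Emit:
play_rows:
  steps:
    - {"claw":255,"dp":[0,0,0],"angular":[0,0,7]}
    - {"claw":255,"dp":[0,0,0],"angular":[0,0,7]}
    - {"claw":255,"dp":[0,0,0],"angular":[0,0,7]}
    - {"claw":255,"dp":[0,0,0],"angular":[0,0,7]}
    - {"claw":255,"dp":[0,0,0],"angular":[0,0,7]}
    - {"claw":255,"dp":[0,0,0],"angular":[0,0,7]}
    - {"claw":255,"dp":[0,0,0],"angular":[0,0,7]}
    - {"claw":255,"dp":[0,0,0],"angular":[0,0,7]}

```text
clock: 17.22
tcp_pos: [0.5973, -0.307, 0.2221]
orientation: [0.366, -0.064, 0.896, -0.243]
wrist_force: [-0.4, 0.1, -1.5]
finger_gap: 0.0637
```

Run:
```python
from pour import *
st();im,d=grab("scene");a=cv2.resize(im[160:280,180:340,::-1],(800,600),interpolation=cv2.INTER_CUBIC);cv2.imwrite("pics/s4.png",a)
Rg=R.from_quat([ -0.183,0.871,0.097,.444]).as_matrix()
b=(np.array([.592,-.285,.235]),Rt(-26,38,0));plan(*b,6)
c=(np.array([.5917,.269,.23]),Rg);plan(*c,18,b)
plan([.6286,.2871,.0425],Rg,8,c)
```

```text
17.22 [ 0.5973 -0.307   0.2221] q [ 0.366 -0.064  0.896 -0.243] j [-0.64  0.01 -0.82 -0.16  0.1  -0.73] F [-0.4  0.1 -1.5] gap 0.0637
n 6 dp [-0.0011, 0.0027, -0.0033] ang [-0.45, -0.14, 5.86]
n 18 dp [0.0007, 0.0318, -0.0002] ang [-2.23, -0.1, -1.65]
n 8 dp [0.016, 0.0, 0.0179] ang [0.0, 0.0, 0.0]
```

View pics/s4.png

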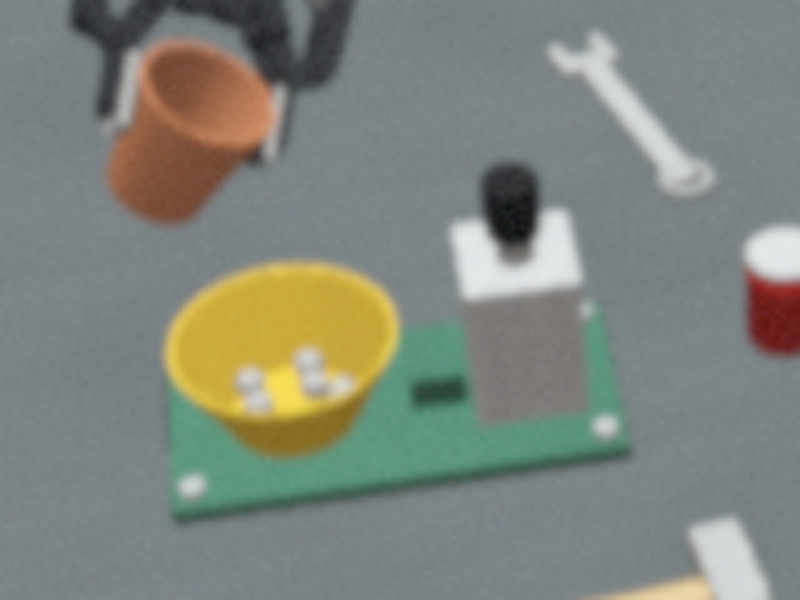

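Five balls are visible in the hopper at (250,380), (258,400), (308,360), (315,382) and (343,385). A sixth is probably hidden by the front wall. The cup looks empty and there are no strays. I'll level the cup and carry it back, then count from above.

Emit:
play_rows:
  steps:
    - {"claw":255,"dp":[-0.0011,0.0027,-0.0033],"angular":[-0.45,-0.14,5.86]}
    - {"claw":255,"dp":[-0.0011,0.0027,-0.0033],"angular":[-0.45,-0.14,5.86]}
    - {"claw":255,"dp":[-0.0011,0.0027,-0.0033],"angular":[-0.45,-0.14,5.86]}
    - {"claw":255,"dp":[-0.0011,0.0027,-0.0033],"angular":[-0.45,-0.14,5.86]}
    - {"claw":255,"dp":[-0.0011,0.0027,-0.0033],"angular":[-0.45,-0.14,5.86]}
    - {"claw":255,"dp":[-0.0011,0.0027,-0.0033],"angular":[-0.45,-0.14,5.86]}
    - {"claw":255,"dp":[0.0007,0.0318,-0.0002],"angular":[-2.23,-0.1,-1.65]}
    - {"claw":255,"dp":[0.0007,0.0318,-0.0002],"angular":[-2.23,-0.1,-1.65]}

```text
clock: 17.93
tcp_pos: [0.6167, -0.2263, 0.2335]
orientation: [0.433, 0.154, 0.885, -0.08]
wrist_force: [-0.3, 0.3, -0.9]
finger_gap: 0.0638
```

Emit:
play_rows:
  steps:
    - {"claw":255,"dp":[0.0007,0.0318,-0.0002],"angular":[-2.23,-0.1,-1.65]}
    - {"claw":255,"dp":[0.0007,0.0318,-0.0002],"angular":[-2.23,-0.1,-1.65]}
    - {"claw":255,"dp":[0.0007,0.0318,-0.0002],"angular":[-2.23,-0.1,-1.65]}
    - {"claw":255,"dp":[0.0007,0.0318,-0.0002],"angular":[-2.23,-0.1,-1.65]}
    - {"claw":255,"dp":[0.0007,0.0318,-0.0002],"angular":[-2.23,-0.1,-1.65]}
    - {"claw":255,"dp":[0.0007,0.0318,-0.0002],"angular":[-2.23,-0.1,-1.65]}
    - {"claw":255,"dp":[0.0007,0.0318,-0.0002],"angular":[-2.23,-0.1,-1.65]}
    - {"claw":255,"dp":[0.0007,0.0318,-0.0002],"angular":[-2.23,-0.1,-1.65]}

```text
clock: 18.6
tcp_pos: [0.6569, 0.0252, 0.2282]
orientation: [0.445, -0.019, 0.895, 0.009]
wrist_force: [-1.0, 0.4, -0.9]
finger_gap: 0.0639
```

Emit:
play_rows:
  steps:
    - {"claw":255,"dp":[0.0007,0.0318,-0.0002],"angular":[-2.23,-0.1,-1.65]}
    - {"claw":255,"dp":[0.0007,0.0318,-0.0002],"angular":[-2.23,-0.1,-1.65]}
    - {"claw":255,"dp":[0.0007,0.0318,-0.0002],"angular":[-2.23,-0.1,-1.65]}
    - {"claw":255,"dp":[0.0007,0.0318,-0.0002],"angular":[-2.23,-0.1,-1.65]}
    - {"claw":255,"dp":[0.0007,0.0318,-0.0002],"angular":[-2.23,-0.1,-1.65]}
    - {"claw":255,"dp":[0.0007,0.0318,-0.0002],"angular":[-2.23,-0.1,-1.65]}
    - {"claw":255,"dp":[0.0007,0.0318,-0.0002],"angular":[-2.23,-0.1,-1.65]}
    - {"claw":255,"dp":[0.0007,0.0318,-0.0002],"angular":[-2.23,-0.1,-1.65]}

```text
clock: 19.27
tcp_pos: [0.5995, 0.2715, 0.2248]
orientation: [0.441, -0.19, 0.872, 0.096]
wrist_force: [-0.4, -0.3, -1.0]
finger_gap: 0.0636
```

Run:
```python
from pour import *
st();im,d=grab("scene")
P,im=cloud("scene");hsv=cv2.cvtColor(im,cv2.COLOR_RGB2HSV).astype(int)
# whitish pixels in hopper
m=(hsv[...,1]<70)&(np.hypot(P[...,0]-.569,P[...,1]+.276)<.05)&(P[...,2]>.015)&(P[...,2]<.07);print(m.sum())
m=(hsv[...,0]<14)&(hsv[...,0]>5)&(hsv[...,1]>90)&(P[...,2]>.1)&(P[...,1]>.1);q=P[m];print(m.sum(),np.percentile(q,[1,99],axis=0).round(3))
Rg=R.from_quat([ -0.183,0.871,0.097,.444]).as_matrix()
c=(np.array([.6286,.2871,.10]),Rg);plan(*c,8);plan([.6286,.2871,.0425],Rg,8,c)
```

```text
19.27 [0.5995 0.2715 0.2248] q [ 0.441 -0.19   0.872  0.096] j [ 0.23 -0.02 -0.87 -0.2   0.16 -0.12] F [-0.4 -0.3 -1. ] gap 0.0636
105
509 [[0.555 0.238 0.189]
 [0.623 0.296 0.254]]
n 8 dp [0.0101, -0.0003, 0.0125] ang [0.09, -0.06, 0.11]
n 8 dp [0.0058, -0.0, 0.0042] ang [0.0, 0.0, 0.0]
```

Emit:
play_rows:
  steps:
    - {"claw":255,"dp":[0.0101,-0.0003,0.0125],"angular":[0.09,-0.06,0.11]}
    - {"claw":255,"dp":[0.0101,-0.0003,0.0125],"angular":[0.09,-0.06,0.11]}
    - {"claw":255,"dp":[0.0101,-0.0003,0.0125],"angular":[0.09,-0.06,0.11]}
    - {"claw":255,"dp":[0.0101,-0.0003,0.0125],"angular":[0.09,-0.06,0.11]}
    - {"claw":255,"dp":[0.0101,-0.0003,0.0125],"angular":[0.09,-0.06,0.11]}
    - {"claw":255,"dp":[0.0101,-0.0003,0.0125],"angular":[0.09,-0.06,0.11]}
    - {"claw":255,"dp":[0.0101,-0.0003,0.0125],"angular":[0.09,-0.06,0.11]}
    - {"claw":255,"dp":[0.0101,-0.0003,0.0125],"angular":[0.09,-0.06,0.11]}

```text
clock: 19.98
tcp_pos: [0.6315, 0.2817, 0.0998]
orientation: [0.445, -0.179, 0.872, 0.094]
wrist_force: [0.5, -0.1, -1.4]
finger_gap: 0.064
```

Emit:
play_rows:
  steps:
    - {"claw":255,"dp":[0.008,0,0.006],"angular":[0,0,0]}
    - {"claw":255,"dp":[0.008,0,0.006],"angular":[0,0,0]}
    - {"claw":255,"dp":[0.008,0,0.006],"angular":[0,0,0]}
    - {"claw":255,"dp":[0.008,0,0.006],"angular":[0,0,0]}
    - {"claw":255,"dp":[0.006,0,0.0045],"angular":[0,0,0]}
    - {"claw":255,"dp":[0.004,0,0.003],"angular":[0,0,0]}
    - {"claw":255,"dp":[0.0025,0,0.002],"angular":[0,0,0]}
    - {"claw":255,"dp":[0,0,0],"angular":[0,0,0]}

```text
clock: 20.65
tcp_pos: [0.6318, 0.2823, 0.0438]
orientation: [0.445, -0.179, 0.873, 0.094]
wrist_force: [0.5, -0.6, -0.2]
finger_gap: 0.0641
```

Run:
```python
from pour import *
st();im,d=grab("scene")
P,im=cloud("scene");hsv=cv2.cvtColor(im,cv2.COLOR_RGB2HSV).astype(int)
m=(hsv[...,0]<14)&(hsv[...,0]>5)&(hsv[...,1]>90)&(P[...,2]>.004)&(P[...,1]>.15)&(P[...,0]<.7);q=P[m];print(m.sum(),np.percentile(q,[1,99],axis=0).round(3))
```

```text
20.65 [0.6318 0.2823 0.0438] q [ 0.445 -0.179  0.873  0.094] j [ 0.25  0.46 -0.99 -0.81  0.13 -0.09] F [ 0.5 -0.6 -0.2] gap 0.0641
573 [[-0.864  0.16   0.007]
 [ 0.653  0.371  0.074]]
```

Emit:
play_rows:
  steps:
    - {"claw":255,"dp":[0.001,0,0.0007],"angular":[0,0,0]}
    - {"claw":255,"dp":[0.001,0,0.0007],"angular":[0,0,0]}
    - {"claw":255,"dp":[0,0,0],"angular":[0,0,0]}
    - {"claw":0,"dp":[0,0,0],"angular":[0,0,0]}
    - {"claw":0,"dp":[0,0,0],"angular":[0,0,0]}
    - {"claw":0,"dp":[0,0,0],"angular":[0,0,0]}
    - {"claw":0,"dp":[-0.0007,0,-0.006],"angular":[0,0.5,0]}
    - {"claw":0,"dp":[-0.0007,0,-0.009],"angular":[0,0.7,0]}

```text
clock: 21.37
tcp_pos: [0.6215, 0.2777, 0.0516]
orientation: [0.435, -0.18, 0.877, 0.093]
wrist_force: [0.4, 0.0, 0.5]
finger_gap: 0.0855
```

Emit:
play_rows:
  steps:
    - {"claw":0,"dp":[-0.0007,0,-0.011],"angular":[0,0.79,0]}
    - {"claw":0,"dp":[-0.0007,0,-0.011],"angular":[0,0.79,0]}
    - {"claw":0,"dp":[-0.0007,0,-0.011],"angular":[0,0.79,0]}
    - {"claw":0,"dp":[-0.0007,0,-0.011],"angular":[0,0.79,0]}
    - {"claw":0,"dp":[-0.0007,0,-0.011],"angular":[0,0.79,0]}
    - {"claw":0,"dp":[-0.0007,0,-0.011],"angular":[0,0.79,0]}
    - {"claw":0,"dp":[-0.0007,0,-0.011],"angular":[0,0.79,0]}
    - {"claw":0,"dp":[-0.0007,0,-0.011],"angular":[0,0.79,0]}

```text
clock: 22.03
tcp_pos: [0.5626, 0.252, 0.1134]
orientation: [0.387, -0.185, 0.9, 0.083]
wrist_force: [-0.1, 0.2, -0.4]
finger_gap: 0.0855
```

Run:
```python
from pour import *
st();im,d=grab("scene")
P,im=cloud("scene");hsv=cv2.cvtColor(im,cv2.COLOR_RGB2HSV).astype(int)
m=(hsv[...,0]<14)&(hsv[...,0]>5)&(hsv[...,1]>90)&(P[...,2]>.004)&(P[...,1]>.15)&(P[...,0]<.7)&(P[...,0]>.4);q=P[m];print(m.sum(),np.percentile(q,[1,99],axis=0).round(3))
# go high then to over feeder, tool down. jaw orientation along feeder x
u=np.array([np.cos(np.radians(24)),np.sin(np.radians(24)),0])
a=(.6*u+[0,0,.26],Rt(24,55));plan(*a,8)
g=np.array([.592,-.152,0.]); 
for ro in(0,-80,100): print(ro,Rt(0,90,ro)[:,1].round(2))
```

```text
22.03 [0.5626 0.252  0.1134] q [ 0.387 -0.185  0.9    0.083] j [ 0.23  0.11 -0.98 -0.32  0.13 -0.12] F [-0.1  0.2 -0.4] gap 0.0855
518 [[0.589 0.242 0.007]
 [0.654 0.305 0.072]]
n 8 dp [-0.0103, -0.0002, -0.0151] ang [-0.02, 1.46, -0.09]
0 [0. 1. 0.]
-80 [-0.98  0.17 -0.  ]
100 [ 0.98 -0.17  0.  ]
```

Run:
```python
from pour import *
u=np.array([np.cos(np.radians(24)),np.sin(np.radians(24)),0])
a=(.6*u+[0,0,.26],Rt(24,55))
plan([.585,-.19,.26],Rt(-10,90),16,a)
```

```text
n 16 dp [0.0007, -0.0276, -0.0011] ang [0.65, 2.12, 2.06]
```

Emit:
play_rows:
  steps:
    - {"claw":0,"dp":[-0.0103,0,-0.0151],"angular":[0,1.46,0]}
    - {"claw":0,"dp":[-0.0103,0,-0.0151],"angular":[0,1.46,0]}
    - {"claw":0,"dp":[-0.0103,0,-0.0151],"angular":[0,1.46,0]}
    - {"claw":0,"dp":[-0.0103,0,-0.0151],"angular":[0,1.46,0]}
    - {"claw":0,"dp":[-0.0103,0,-0.0151],"angular":[0,1.46,0]}
    - {"claw":0,"dp":[-0.0103,0,-0.0151],"angular":[0,1.46,0]}
    - {"claw":0,"dp":[-0.0103,0,-0.0151],"angular":[0,1.46,0]}
    - {"claw":0,"dp":[-0.0103,0,-0.0151],"angular":[0,1.46,0]}

```text
clock: 22.75
tcp_pos: [0.5465, 0.2441, 0.2586]
orientation: [0.293, -0.192, 0.934, 0.063]
wrist_force: [-0.1, 0.2, -0.2]
finger_gap: 0.0852
```

Emit:
play_rows:
  steps:
    - {"claw":0,"dp":[0.0007,-0.0276,-0.0011],"angular":[0.65,2.12,2.06]}
    - {"claw":0,"dp":[0.0007,-0.0276,-0.0011],"angular":[0.65,2.12,2.06]}
    - {"claw":0,"dp":[0.0007,-0.0276,-0.0011],"angular":[0.65,2.12,2.06]}
    - {"claw":0,"dp":[0.0007,-0.0276,-0.0011],"angular":[0.65,2.12,2.06]}
    - {"claw":0,"dp":[0.0007,-0.0276,-0.0011],"angular":[0.65,2.12,2.06]}
    - {"claw":0,"dp":[0.0007,-0.0276,-0.0011],"angular":[0.65,2.12,2.06]}
    - {"claw":0,"dp":[0.0007,-0.0276,-0.0011],"angular":[0.65,2.12,2.06]}
    - {"claw":0,"dp":[0.0007,-0.0276,-0.0011],"angular":[0.65,2.12,2.06]}

```text
clock: 23.42
tcp_pos: [0.5992, 0.0287, 0.2552]
orientation: [0.149, -0.05, 0.987, 0.033]
wrist_force: [0.3, 0.3, 0.5]
finger_gap: 0.0853
```

Emit:
play_rows:
  steps:
    - {"claw":0,"dp":[0.0007,-0.0276,-0.0011],"angular":[0.65,2.12,2.06]}
    - {"claw":0,"dp":[0.0007,-0.0276,-0.0011],"angular":[0.65,2.12,2.06]}
    - {"claw":0,"dp":[0.0007,-0.0276,-0.0011],"angular":[0.65,2.12,2.06]}
    - {"claw":0,"dp":[0.0007,-0.0276,-0.0011],"angular":[0.65,2.12,2.06]}
    - {"claw":0,"dp":[0.0007,-0.0276,-0.0011],"angular":[0.65,2.12,2.06]}
    - {"claw":0,"dp":[0.0007,-0.0276,-0.0011],"angular":[0.65,2.12,2.06]}
    - {"claw":0,"dp":[0.0007,-0.0276,-0.0011],"angular":[0.65,2.12,2.06]}
    - {"claw":0,"dp":[0.0007,-0.0276,-0.0011],"angular":[0.65,2.12,2.06]}

```text
clock: 24.08
tcp_pos: [0.5873, -0.1914, 0.254]
orientation: [-0.002, 0.094, 0.996, 0.002]
wrist_force: [0.9, -0.5, -0.0]
finger_gap: 0.0853
```

Emit:
play_rows:
  steps:
    - {"claw":0,"dp":[0,0,0],"angular":[0,0,0]}
    - {"claw":0,"dp":[0,0,0],"angular":[0,0,0]}
    - {"claw":0,"dp":[0,0,0],"angular":[0,0,0]}
    - {"claw":0,"dp":[0,0,0],"angular":[0,0,0]}
    - {"claw":0,"dp":[0,0,0],"angular":[0,0,0]}
    - {"claw":0,"dp":[0,0,0],"angular":[0,0,0]}
    - {"claw":0,"dp":[0,0,0],"angular":[0,0,0]}
    - {"claw":0,"dp":[0,0,0],"angular":[0,0,0]}

```text
clock: 24.75
tcp_pos: [0.5869, -0.1893, 0.2551]
orientation: [-0.001, 0.093, 0.996, 0.002]
wrist_force: [-0.4, 0.8, -1.2]
finger_gap: 0.0854
```

Run:
```python
from pour import *
st();im,d=grab("wrist");cv2.imwrite("pics/w5.png",im[...,::-1]);s=env.get_state()
P,_=cloud("wrist");hsv=cv2.cvtColor(im,cv2.COLOR_RGB2HSV).astype(int)
k=(np.hypot(P[...,0]-.592,P[...,1]+.15)<.035)
for nm,m in(("knobtop",k&(P[...,2]>.143)&(P[...,2]<.165)),("block",(np.hypot(P[...,0]-.592,P[...,1]+.15)<.07)&(abs(P[...,2]-.103)<.006))):
    q=P[m];ctr,sz,an=cv2.minAreaRect((q[:,:2]*1000).astype(np.float32));print(nm,m.sum(),np.round(ctr,1),np.round(sz,1),an,np.percentile(q,[2,98],axis=0).round(4))
m=(hsv[...,1]<90)&(np.hypot(P[...,0]-.569,P[...,1]+.276)<.05)&(P[...,2]<.07);print("ball px",m.sum())
y=(hsv[...,0]>18)&(hsv[...,0]<32)&(hsv[...,1]>120)&(P[...,2]>.06)&(P[...,2]<.075);q=P[y];print("rim",np.percentile(q,[1,99],axis=0).round(3))
```

```text
24.75 [ 0.5869 -0.1893  0.2551] q [-0.001  0.093  0.996  0.002] j [-0.44  0.4   0.21  1.38  0.   -0.26] F [-0.4  0.8 -1.2] gap 0.0854
knobtop 1148 [ 589.4 -152.4] [28.8 29.1] 22.93646812438965 [[ 0.5755 -0.1658  0.1451]
 [ 0.6023 -0.1393  0.1535]]
block 2790 [ 589.9 -151.9] [60.1 60.5] 79.86394500732422 [[ 0.5585 -0.1829  0.1004]
 [ 0.619  -0.1212  0.1036]]
ball px 845
rim [[ 0.511 -0.333  0.06 ]
 [ 0.625 -0.217  0.069]]
```

View pics/w5.png

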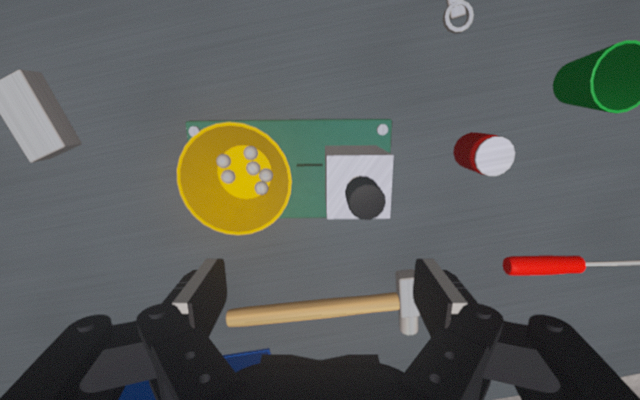

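All six balls are visible in the hopper: (222,161), (251,153), (228,177), (253,168), (265,175), (261,188). The knob is at (365,197), and the block faces are parallel to the jaws. Next is the knob.

Run:
```python
from pour import *
a=(np.array([.5897,-.152,.19]),Rt(-10,90));plan(*a,8)
plan([.5897,-.152,.128],Rt(-10,90),8,a)
```

```text
n 8 dp [0.0005, 0.0047, 0.0081] ang [0.03, -0.02, -0.08]
n 8 dp [-0.0, -0.0, 0.0078] ang [0.0, 0.0, 0.0]
```

Emit:
play_rows:
  steps:
    - {"claw":0,"dp":[0.0005,0.0047,0.0081],"angular":[0.03,-0.02,-0.08]}
    - {"claw":0,"dp":[0.0005,0.0047,0.0081],"angular":[0.03,-0.02,-0.08]}
    - {"claw":0,"dp":[0.0005,0.0047,0.0081],"angular":[0.03,-0.02,-0.08]}
    - {"claw":0,"dp":[0.0005,0.0047,0.0081],"angular":[0.03,-0.02,-0.08]}
    - {"claw":0,"dp":[0.0005,0.0047,0.0081],"angular":[0.03,-0.02,-0.08]}
    - {"claw":0,"dp":[0.0005,0.0047,0.0081],"angular":[0.03,-0.02,-0.08]}
    - {"claw":0,"dp":[0.0005,0.0047,0.0081],"angular":[0.03,-0.02,-0.08]}
    - {"claw":0,"dp":[0.0005,0.0047,0.0081],"angular":[0.03,-0.02,-0.08]}

```text
clock: 25.47
tcp_pos: [0.5895, -0.1514, 0.1891]
orientation: [-0.001, 0.088, 0.996, 0.0]
wrist_force: [0.8, 0.7, 0.1]
finger_gap: 0.0854
```

Emit:
play_rows:
  steps:
    - {"claw":0,"dp":[0,0,0.0103],"angular":[0,0,0]}
    - {"claw":0,"dp":[0,0,0.0103],"angular":[0,0,0]}
    - {"claw":0,"dp":[0,0,0.0103],"angular":[0,0,0]}
    - {"claw":0,"dp":[0,0,0.0103],"angular":[0,0,0]}
    - {"claw":0,"dp":[0,0,0.0103],"angular":[0,0,0]}
    - {"claw":0,"dp":[0,0,0.0103],"angular":[0,0,0]}
    - {"claw":0,"dp":[0,0,0],"angular":[0,0,0]}
    - {"claw":0,"dp":[0,0,0],"angular":[0,0,0]}

```text
clock: 26.13
tcp_pos: [0.589, -0.1519, 0.1274]
orientation: [-0.001, 0.088, 0.996, 0.0]
wrist_force: [0.4, 0.5, 0.5]
finger_gap: 0.0854
```

Run:
```python
from pour import *
st();plan([.5897,-.152,.128],Rt(-10,90),1)
im,d=grab("wrist")
P,_=cloud("wrist")
m=(np.hypot(P[...,0]-.5897,P[...,1]+.152)<.03)&(P[...,2]>.148)&(P[...,2]<.16);q=P[m];print(m.sum(),np.percentile(q,[2,98],axis=0).round(4),((np.percentile(q,2,0)+np.percentile(q,98,0))/2).round(4))
```

```text
26.13 [ 0.589  -0.1519  0.1274] q [-0.001  0.088  0.996  0.   ] j [-0.38  0.43 -0.06  1.08 -0.   -0.21] F [0.4 0.5 0.5] gap 0.0854
n 1 dp [-0.0007, 0.0001, -0.0006] ang [0.02, -0.15, -0.08]
3959 [[ 0.5756 -0.1651  0.1491]
 [ 0.6024 -0.1389  0.1534]] [ 0.589  -0.152   0.1513]
```

Emit:
play_rows:
  steps:
    - {"claw":255,"dp":[0,0,0],"angular":[0,0,0]}
    - {"claw":255,"dp":[0,0,0],"angular":[0,0,0]}
    - {"claw":255,"dp":[0,0,0],"angular":[0,0,0]}
    - {"claw":255,"dp":[0,0,0],"angular":[0,0,0]}
    - {"claw":255,"dp":[0,0,0],"angular":[0,0,0]}
    - {"claw":255,"dp":[0,0,0],"angular":[0,0,0]}
    - {"claw":255,"dp":[0,0,0],"angular":[0,0,0]}
    - {"claw":255,"dp":[0,0,0],"angular":[0,0,0]}
  force: 30

```text
clock: 26.85
tcp_pos: [0.5899, -0.1521, 0.1288]
orientation: [-0.0, 0.088, 0.996, -0.0]
wrist_force: [0.5, -0.1, 4.7]
finger_gap: 0.029
```

Emit:
play_rows:
  steps:
    - {"claw":255,"dp":[0,0,0],"angular":[0,0,0]}
    - {"claw":255,"dp":[0,0,0],"angular":[0,0,0]}
    - {"claw":255,"dp":[0,0,-0.002],"angular":[0,0,0]}
    - {"claw":255,"dp":[0,0,-0.002],"angular":[0,0,0]}
    - {"claw":255,"dp":[0,0,-0.002],"angular":[0,0,0]}
    - {"claw":255,"dp":[0,0,-0.002],"angular":[0,0,0]}
    - {"claw":255,"dp":[0,0,0],"angular":[0,0,0]}
    - {"claw":255,"dp":[0,0,0],"angular":[0,0,0]}

```text
clock: 27.52
tcp_pos: [0.5894, -0.152, 0.1362]
orientation: [-0.001, 0.088, 0.996, 0.0]
wrist_force: [-0.3, 0.6, -0.7]
finger_gap: 0.0291
```

Run:
```python
from pour import *
st();print(env.get_state()["ft_torque"].round(3))
im,d=grab("wrist")
P,_=cloud("wrist")
m=(np.hypot(P[...,0]-.5897,P[...,1]+.152)<.03)&(P[...,2]>.14)&(P[...,2]<.18);q=P[m];print(m.sum(),np.percentile(q,[2,98],axis=0).round(4),((np.percentile(q,2,0)+np.percentile(q,98,0))/2).round(4))
```

```text
27.52 [ 0.5894 -0.152   0.1362] q [-0.001  0.088  0.996  0.   ] j [-0.38  0.43 -0.05  1.1  -0.   -0.21] F [-0.3  0.6 -0.7] gap 0.0291
[-0.027 -0.031 -0.007]
8977 [[ 0.5735 -0.1763  0.1417]
 [ 0.6012 -0.1246  0.1786]] [ 0.5873 -0.1504  0.1601]
```

Emit:
play_rows:
  steps:
    - {"claw":255,"dp":[0,0,-0.002],"angular":[0,0,0]}
    - {"claw":255,"dp":[0,0,-0.003],"angular":[0,0,0]}
    - {"claw":255,"dp":[0,0,-0.003],"angular":[0,0,0]}
    - {"claw":255,"dp":[0,0,-0.003],"angular":[0,0,0]}
    - {"claw":255,"dp":[0,0,-0.003],"angular":[0,0,0]}
    - {"claw":255,"dp":[0,0,-0.002],"angular":[0,0,0]}
    - {"claw":255,"dp":[0,0,-0.001],"angular":[0,0,0]}
    - {"claw":255,"dp":[0,0,0],"angular":[0,0,0]}

```text
clock: 28.23
tcp_pos: [0.5898, -0.1521, 0.1537]
orientation: [-0.0, 0.088, 0.996, -0.0]
wrist_force: [0.1, -0.9, -1.0]
finger_gap: 0.0292
```

```bash
cat > knob.py <<'E'
from pour import *
st();print(env.get_state()["ft_torque"].round(3))
for n in("wrist","scene"):
    im,d=grab(n);P,_=cloud(n)
    v=cv2.cvtColor(im,cv2.COLOR_RGB2HSV)[...,2]
    m=(np.hypot(P[...,0]-.5895,P[...,1]+.152)<.010)&(P[...,2]>.13)&(P[...,2]<.22);q=P[m];
    if len(q):print(n,m.sum(),np.percentile(q[:,2],[5,25,50,75,95]).round(4))
im=np.load("scene.npz")["im"]
cv2.imwrite("pics/kn.png",cv2.resize(im[160:260,230:330,::-1],(600,600),interpolation=cv2.INTER_CUBIC))
E
python3 knob.py
```

```text
28.23 [ 0.5898 -0.1521  0.1537] q [-0.     0.088  0.996 -0.   ] j [-0.38  0.41 -0.02  1.14 -0.   -0.21] F [ 0.1 -0.9 -1. ] gap 0.0292
[-0.014  0.029 -0.003]
wrist 1753 [0.1762 0.1768 0.1771 0.1775 0.178 ]
scene 46 [0.1306 0.1368 0.1777 0.1791 0.1804]
```

Emit:
play_rows:
  steps:
    - {"claw":255,"dp":[0,0,-0.002],"angular":[0,0,0]}
    - {"claw":255,"dp":[0,0,-0.003],"angular":[0,0,0]}
    - {"claw":255,"dp":[0,0,-0.003],"angular":[0,0,0]}
    - {"claw":255,"dp":[0,0,-0.003],"angular":[0,0,0]}
    - {"claw":255,"dp":[0,0,-0.003],"angular":[0,0,0]}
    - {"claw":255,"dp":[0,0,-0.002],"angular":[0,0,0]}
    - {"claw":255,"dp":[0,0,-0.001],"angular":[0,0,0]}
    - {"claw":255,"dp":[0,0,0],"angular":[0,0,0]}

```text
clock: 29.0
tcp_pos: [0.5898, -0.1521, 0.1707]
orientation: [-0.0, 0.088, 0.996, -0.0]
wrist_force: [0.0, 0.1, -1.9]
finger_gap: 0.029
```

Emit:
play_rows:
  steps:
    - {"claw":255,"dp":[0,0,0],"angular":[0,0,0]}
    - {"claw":255,"dp":[0,0,0],"angular":[0,0,0]}
    - {"claw":255,"dp":[0,0,0],"angular":[0,0,0]}
    - {"claw":255,"dp":[0,0,0],"angular":[0,0,0]}
    - {"claw":255,"dp":[0,0,0],"angular":[0,0,0]}
    - {"claw":255,"dp":[0,0,0],"angular":[0,0,0]}
    - {"claw":255,"dp":[0,0,0],"angular":[0,0,0]}
    - {"claw":255,"dp":[0,0,0],"angular":[0,0,0]}

```text
clock: 29.67
tcp_pos: [0.5896, -0.152, 0.1703]
orientation: [-0.0, 0.088, 0.996, -0.0]
wrist_force: [-0.4, 0.7, -1.9]
finger_gap: 0.0292
```

```bash
python3 knob.py
python3 - <<'E'
from h import *
P,im=cloud("scene");hsv=cv2.cvtColor(im,cv2.COLOR_RGB2HSV).astype(int)
m=(hsv[...,0]<14)&(hsv[...,0]>5)&(hsv[...,1]>90)&(P[...,2]>.004)&(P[...,1]>.15)&(P[...,0]<.7)&(P[...,0]>.4);q=P[m];print("cup",np.percentile(q,[1,99],axis=0).round(3))
E
```

```text
29.67 [ 0.5896 -0.152   0.1703] q [-0.     0.088  0.996 -0.   ] j [-0.38  0.41  0.01  1.18 -0.   -0.21] F [-0.4  0.7 -1.9] gap 0.0292
[-0.009  0.021 -0.017]
wrist 2030 [0.1358 0.1931 0.1936 0.194  0.1946]
scene 76 [0.1319 0.1415 0.155  0.1944 0.1976]
cup [[0.589 0.242 0.007]
 [0.654 0.306 0.072]]
```

View pics/kn.png

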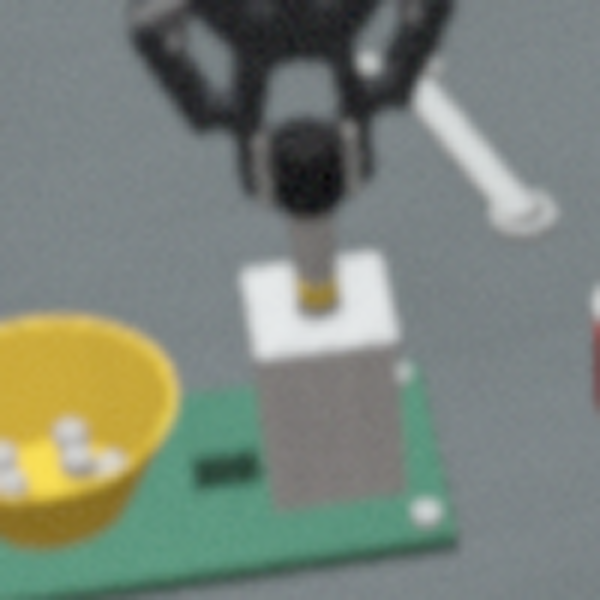

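The whole yellow ring is out at (318,295), with a little bare rod below it and no red showing. The lift is about 41–42 mm and the side forces are under 1 N.

```bash
python3 -c "
from h import *
st();print(env.hand_in())"
```

```text
29.77 [ 0.5896 -0.152   0.1703] q [-0.001  0.088  0.996 -0.   ] j [-0.38  0.41  0.01  1.18 -0.   -0.21] F [ 0.4  0.9 -2.6] gap 0.0292
the job is handed in; nothing more can be done
None
```

I poured all six balls into the hopper, stood the copper cup upright on the bench, and drew the plunger. I handed the job in at 29.8 s with the gripper still holding the knob. The hand-in reports no verdict.

- **Balls:** the wrist picture taken from above before the draw shows all six in the hopper.
- **Cup:** I had to regrasp it sideways to pour, so it now stands at about (0.62, 0.27), roughly 0.1 m from where it began. Its rim measured 71–72 mm high, against 68 mm nominal. It read about 70–71 mm when first measured, so this fits an upright cup within camera error.
- **Plunger:** it is lifted about 41–42 mm by both the arm position and the knob height. The whole yellow ring is out with bare rod below it, and no red shows.
- **Forces:** side force on the wrist was 1 N or less, so the plunger is not wedged. The vertical reading varied between 1.9 and 2.6 N, consistent with the plunger's weight plus sensor noise.
- **Bystanders:** I touched none of them and saw none moved in the later pictures. I did not re-measure their positions at the end.

One thing went differently from plan: the first sideways approach to the cup ran into a joint limit. I used a steeper one instead, with no contact.

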